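Fit an air cleaner cover and spin its wing nut snug

ROBOT

A 7-joint arm with a two-finger parallel gripper is mounted at the origin on the work surface. World frame = base frame: x ahead of the robot, y to its left, z up, the work surface at z = 0. Lengths are in mm, angles in rad, forces in N, time in s.
With the tool pointing down it reaches from about 350 to 900 mm from the base axis. Payload 7.2 kg.
Tool frame: the origin (TCP) lies at the very end of the fingers, on their centre line; the grasp point (between the pads) lies 19 mm behind it; z points along the fingers, y is the direction in which the jaws open and shut (so a half turn about z gives the same grasp; the last joint's range is limited). The gripper opens to 88 mm and grips with 3 to 60 N. Pads are 20 mm wide; open, the fingers measure 115 mm over their backs; the gripper's body (75 mm by 178 mm) begins 61 mm behind the grasp point.
Start: joints at [-1.232, 0.411, -0.013, 1.596, 0.006, 1.134, -0.082], TCP at [247.305, 573.994, 222.653] pointing down, gripper open.
Joint ranges: [-2.95, 2.95], [-0.29, 1.99], [-1.47, 1.44], [0.14, 2.54], [-1.03, 4.17], [0.13, 1.85], [-2.86, 2.86]. Speed limits (rad/s): [2.39, 2.39, 3.01, 3.01, 3.14, 3.14, 3.14].

INTERFACE

Orientations are given as [roll, pitch, yaw] about the fixed x, y, z axes, in that order (R = Rz(yaw) Ry(pitch) Rx(roll)).
In Python, from plant import bot, cams, order gives the robot as it stands.
- The arm moves only by the tool carry_out, never from a script. Its argument "rows" is a list of rows, each an object of numbers: "rx", "ry", "rz": the turn, a rotation vector about the tool's x, y, z in degrees; "tx", "ty", "tz": the shift along the tool's x, y, z in mm; "hand": the opening in per cent of the stroke, from 0 (shut) to 100 (fully open). A call has 1 to 12 rows; each row shifts and turns the commanded pose from where the row before left it, along the tool's axes as they then stand; what a row does not reach is not made up. A row lasts 1/10 s, in which the tool goes at most 50 mm and 8.59 degrees, less where a joint would pass 70% of its speed; a pose out of reach is approached as far as the arm can. A call with a gripper value outside its range is refused whole. The fingers move at their own pace and stop on an object; "grip_force" is the grip in N (left out, the last holds). Time passes only in rows, so rows that do not move let the fingers close. It gives the time, the measured TCP pose, the force and the opening at its end, in the units of the state.
- bot.state(): the state, without advancing time (a new reading comes with each control period).
- cams.snapshot(name): name is "scene" or "top" or "wrist"; returns the picture (400x640x3 uint8, red, green, blue); there is no depth.
- cams.camera_info(name): a dict with "fov_y" (degrees; the focal length in pixels is half the picture's height over the tangent of half this angle, whatever the lens; pixels are square), "cx", "cy" (the principal point, pixels), "eye" and "rotation" of the camera in the world; the wrist camera has in their place "hand_eye" (4x4, takes a point from camera to tool coordinates, whose origin is the TCP and whose axes are the flange's). Camera axes: x right, y down, z forward; pixel columns grow to the right and rows downward; lengths in mm; the calibration is good to about 2 mm. The wrist camera is an equidistant fisheye: a pixel r from the principal point sees the ray r / f radians off the axis. A picture is of the moment at which its call begins: read the wrist's pose just before it. camera_info takes no time and is no camera call.
- order.job_done(): hands the job in, once; it reports no verdict.
The state is a dict: "time_s": time; "q": joint angles; "joint_velocities": joint speeds; "tau": joint torques, N m; "tool_pos": TCP position; "tool_rot": TCP orientation; "wrist_force": force on the tool from outside, world axes, zero at the start; "torque": the same for the moment, N m; "grip_width": opening from 0.0 (shut) to 1.0 (fully open).
Only numpy, scipy, OpenCV 4.12 (cv2) and the standard library are available. Lean on these libraries where they do the work, as an engineer would, in place of code of your own. Each camera call takes 0.05 s, during which the arm holds its last target.

TASK

The wing nut is parked on the stud of the open air cleaner: lift it off and stand it upright on the small black rubber mat. Put the cover on the air cleaner, boss upwards, long side along the housing's long side, so that it sits fully home over the stud. Then put the wing nut back on the stud, spin it clockwise down until it is snug against the cover and holds it clamped, and let go; leave the other things on the bench where they are.

Things in the scene. Friction and masses are not known exactly. Their poses are not given: they have to be found in the camera images.
- housing: Grey air cleaner housing, fixed to the bench: an open rectangular pan 170 (its x) by 120 (its y) by 50 mm high with a paper filter inside and a 34 mm round inlet pipe sticking out 43 mm at its +x end. Origin: centre of its underside, on the bench; z up. A steel stud stands on its centre axis.
- stud_tip (a point): Tip of the stud, 102 mm above the bench (52 mm above the rim), axes as the housing's. Stud core 10 mm thick; coarse three-start right-hand thread, 22 mm outer diameter, its top end 6 mm under the tip; a nut goes down 24 mm per full clockwise turn (seen from above), 3.8 mm per rad.
- cover_boss (a point): Point in the loose aluminium cover's centre, half-way up its boss: a raised block 64 (x) by 40 (y) mm, 30 mm high above the plate, to be gripped across its 40 mm. A 27 mm hole for the stud runs through it. This point is 15 mm under the boss top, 15 mm above the plate; 31 mm above the bench at the start, 69 mm when seated (the stud then stands 18 mm out of the boss).
- cover: The cover (0.35 kg, varies): plate 184 (its x) by 134 (its y) by 4 mm with four tabs in the middle of its sides, turned down 12 mm, that go outside the housing with 4 mm play. Origin: on its axis at the level of the tabs' lower edges; z up. It lies boss up on its tabs. Seated, the plate rests on the housing rim and the origin is 38 mm above the bench; either way round will do.
- nut_mid (a point): Centre of the loose steel wing nut (0.12 kg, varies), on its axis, 27 mm above its underside; x along the wings, z up. Flange 40 mm diameter, 4 mm high; hub 33 mm diameter up to 26 mm; above it the wings, one flat blade 12 mm thick (y), about 90 mm long, 48 mm high in the middle and 54 mm at the ends. Snug on the seated cover this point is 111 mm above the bench.
- nut_grip (a point): Where to grip the nut: mid-blade, 44 mm above its underside, across the 12 mm (fingertips must stay above the hub). The blade looks the same every half turn. On the thread the nut stays where it is let go; spinning it takes several strokes, a fresh hold each time. At snug the turning torque rises steeply, from nothing to 0.3 Nm within 0.15 rad: enough.
- nut_foot (a point): Centre of the nut's underside: socket 24 mm wide with three inner lugs for the thread. Lowered over the stud at any yaw it stops on the thread's top end and lifts straight off again. With the wings along the housing's x, either way, it stops 5 to 9 mm above snug: 1.3 to 2.4 rad clockwise to reach the cover, then 0.2 to 0.8 rad more until snug.
- mat_top (a point): Centre of the upper face of a black rubber mat, 150 (x) by 120 (y) by 3 mm, fixed on the bench. The nut standing on it has its centre 30 mm above the bench.
- carton: Bystander: brown carton 85 x 55 x 40 mm. Origin: centre of the underside.
- carton_flat: Bystander: flat white carton 110 x 70 x 25 mm. Origin: centre of the underside.
- pulley: Bystander: dark steel belt pulley, 90 mm diameter, 34 mm high. Origin: centre of the underside.
- spray: Bystander: plain steel spray can, 60 mm diameter, 160 mm high. Origin: centre of the underside.
- bearing: Bystander: steel bearing hub, 64 mm diameter, 26 mm high. Origin: centre of the underside.
Not all that is in view belongs to the job. Leave any purple look-alike of the part that bears nut_mid alone.

How it is judged:
By the outcome, as a careful person would: the job done as asked, in the order asked, and still so for the second after the job is handed in, with the robot touching nothing.
It also fails if it takes over 72 s, if anything falls off the work surface, if the arm or the gripper's body presses on something with over 40 N, if the wrist force passes 120 N, or if a joint passes its speed limit or range.

## Working session

There is one attempt and no reset: what is moved stays moved. The work goes in short steps, Python scripts to look and compute and a tool call to move; the robot and the scene stay as the last step left them, time stands still between calls to the robot, and variables do not carry over. Pictures are saved under pics/ and viewed, and the job is handed in when it is done.

Besides the shell and the picture viewer there is one more tool, called after "Call:" by a JSON object that holds its "fn" and its "kwargs", one argument or row to a line. carry_out: Moves the arm, as the interface text tells. Its arguments: {"type":"object","properties":{"rows":{"type":"array","items":{"type":"object","properties":{"rx":{"type":"number"},"ry":{"type":"number"},"rz":{"type":"number"},"tx":{"type":"number"},"ty":{"type":"number"},"tz":{"type":"number"},"hand":{"type":"number"}}}},"grip_force":{"type":"number"}},"required":["rows"]}

```bash
ls; mkdir -p pics
python3 - <<'E'
from plant import bot,cams,order
import cv2
print(bot.state())
for n in ["scene","top","wrist"]:
    print(n,cams.camera_info(n))
    cv2.imwrite(f"pics/{n}0.png",cams.snapshot(n)[:,:,::-1])
E
```

```text
pics
{'time_s': 0.0, 'q': array([-1.23220304,  0.41189668, -0.01274513,  1.59703041,  0.00564727,
        1.13431067, -0.0822095 ]), 'joint_velocities': array([-0.00034759,  0.00026233, -0.00065057, -0.00046833, -0.00036599,
        0.00074339, -0.00109831]), 'tau': array([-4.71079438e-04, -5.87944293e+01,  6.41510636e-01, -2.91077185e+01,
       -5.38799108e-02,  1.83897401e-02,  1.48203890e-04]), 'tool_pos': array([247.12631397, 573.51691484, 221.81651039]), 'tool_rot': array([-3.13998983e+00,  1.43677008e-04,  2.73486492e+00]), 'wrist_force': array([-0.00380393,  0.40326216,  0.81673636]), 'torque': array([ 0.04800233, -0.02380779,  0.06724608]), 'grip_width': 0.9979142285526327}
scene {'fov_y': 44.85073780953083, 'cx': 313.91591929292656, 'cy': 200.8980876829194, 'eye': array([1080.07971535,  737.8685382 ,  958.15379427]), 'rotation': array([-2.33704346,  0.01774617,  2.56517169])}
top {'fov_y': 42.849004130446374, 'cx': 326.98731902038435, 'cy': 207.27913497732996, 'eye': array([ 493.20078875,    5.67734196, 1595.39332315]), 'rotation': array([-3.06106147, -0.01523311, -1.56665392])}
wrist {'fov_y': 65.70646984690485, 'cx': 322.61406132494284, 'cy': 207.96245199065473, 'hand_eye': array([[-4.30466425e-04, -9.66969529e-01, -2.54891632e-01,
         6.99514913e+01],
       [ 9.99999798e-01, -2.97096299e-04, -5.61741740e-04,
         7.51997587e-01],
       [ 4.67459786e-04, -2.54891822e-01,  9.66969462e-01,
        -1.61546298e+02],
       [ 0.00000000e+00,  0.00000000e+00,  0.00000000e+00,
         1.00000000e+00]])}
```

View pics/scene0.png

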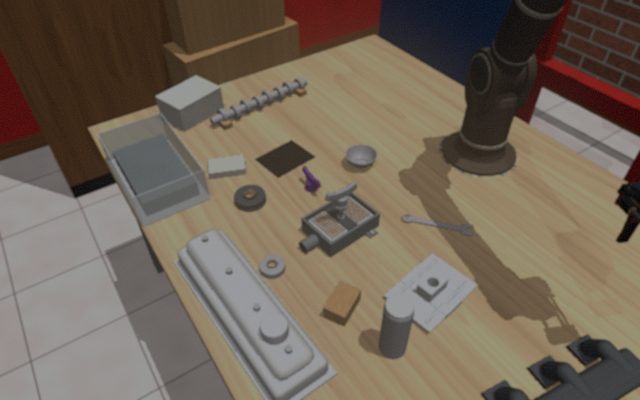

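View pics/top0.png

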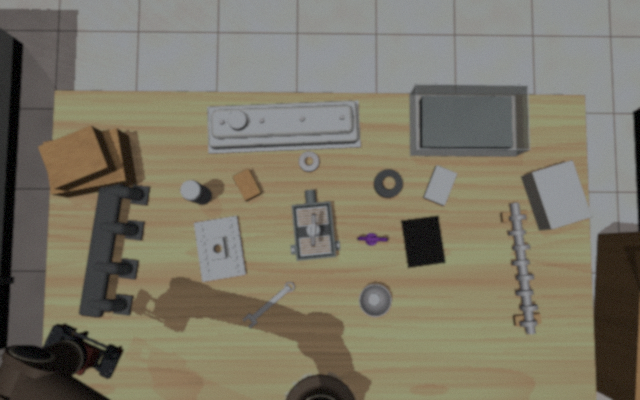

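View pics/wrist0.png

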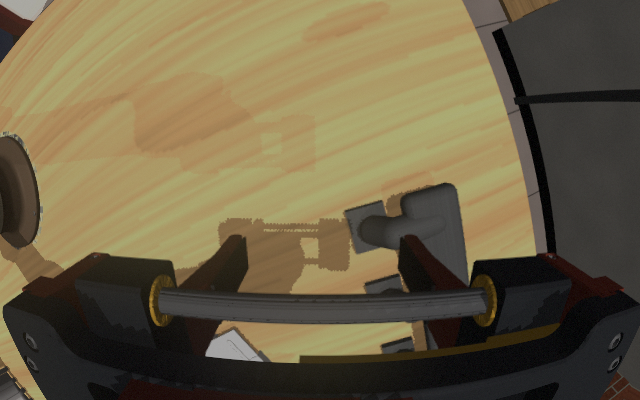

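```bash
cat > h.py <<'E'
from plant import bot,cams,order
import numpy as np, cv2
from scipy.spatial.transform import Rotation as Ro
def cam(n):
    i=cams.camera_info(n); f=200/np.tan(np.radians(i['fov_y'])/2)
    if n=='wrist':
        s=bot.state(); R=Ro.from_euler('xyz',s['tool_rot']).as_matrix(); H=i['hand_eye']
        return f,i['cx'],i['cy'],R@H[:3,:3],R@H[:3,3]+s['tool_pos'],True
    return f,i['cx'],i['cy'],Ro.from_euler('xyz',i['rotation']).as_matrix(),i['eye'],False
def ray(c,u,v):
    f,cx,cy,R,e,fish=c; d=np.array([u-cx,v-cy])
    if fish:
        r=np.hypot(*d); t=r/f; v3=np.r_[d/max(r,1e-9)*np.sin(t),np.cos(t)]
    else: v3=np.r_[d/f,1]
    return R@v3
def at(c,u,v,z):
    d=ray(c,u,v); return c[4]+d*(z-c[4][2])/d[2]
def proj(c,P):
    f,cx,cy,R,e,fish=c; p=(np.atleast_2d(P)-e)@R
    r=np.hypot(p[:,0],p[:,1])
    k=np.arctan2(r,p[:,2])/np.maximum(r,1e-9) if fish else 1/p[:,2]
    return np.c_[cx+f*k*p[:,0],cy+f*k*p[:,1]]
def snap(n,name,crop=None,s=1):
    c=cam(n); im=np.ascontiguousarray(cams.snapshot(n)[:,:,::-1]); cv2.imwrite(f'pics/{name}_raw.png',im)
    return c,im
def crop(im,x0,y0,x1,y1,s,name):
    cv2.imwrite(f'pics/{name}.png',cv2.resize(im[y0:y1,x0:x1],None,fx=s,fy=s,interpolation=cv2.INTER_CUBIC))
def joinim(ims,name): cv2.imwrite(f'pics/{name}.png',np.vstack(ims))
E
python3 - <<'E'
from h import *
t=cv2.imread('pics/top0.png'); s=cv2.imread('pics/scene0.png')
crop(t,185,180,345,290,5,'topA'); crop(t,345,180,465,270,6,'topB'); crop(s,290,155,490,305,4,'scA')
c=cam('top')
for n,u,v,z in [('nut',313,230,100),('decoy',372,239,50),('mat',423,241,3),('cover',219,248,46)]: print(n,at(c,u,v,z))
E
```

```text
nut [546.9413842   24.13420249 100.        ]
decoy [ 522.30728395 -154.19821448   50.        ]
mat [ 517.65564138 -318.75127456    3.        ]
cover [493.19575811 308.32237876  46.        ]
```

View pics/topA.png

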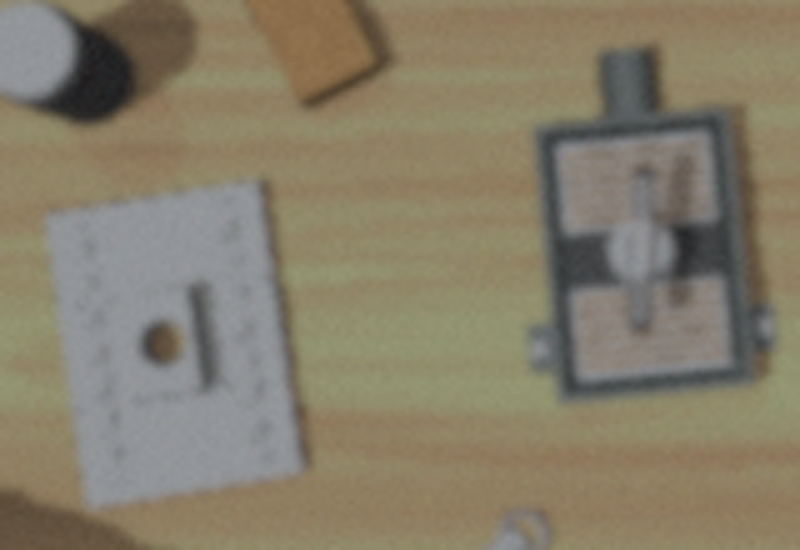

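View pics/topB.png

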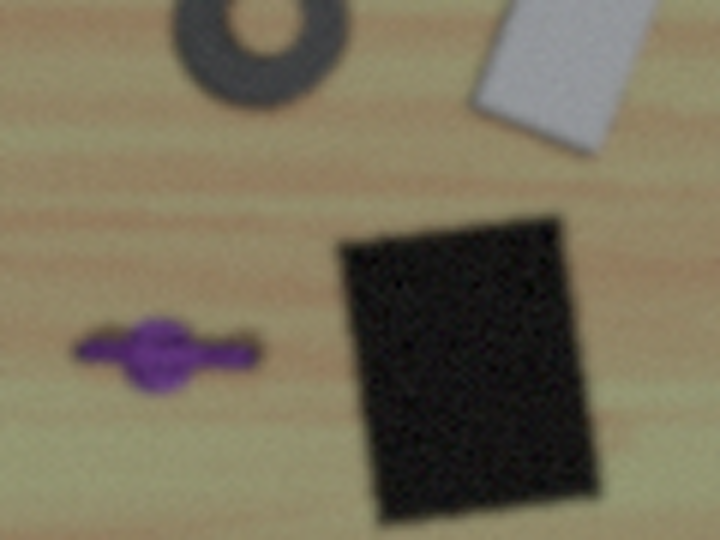

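View pics/scA.png

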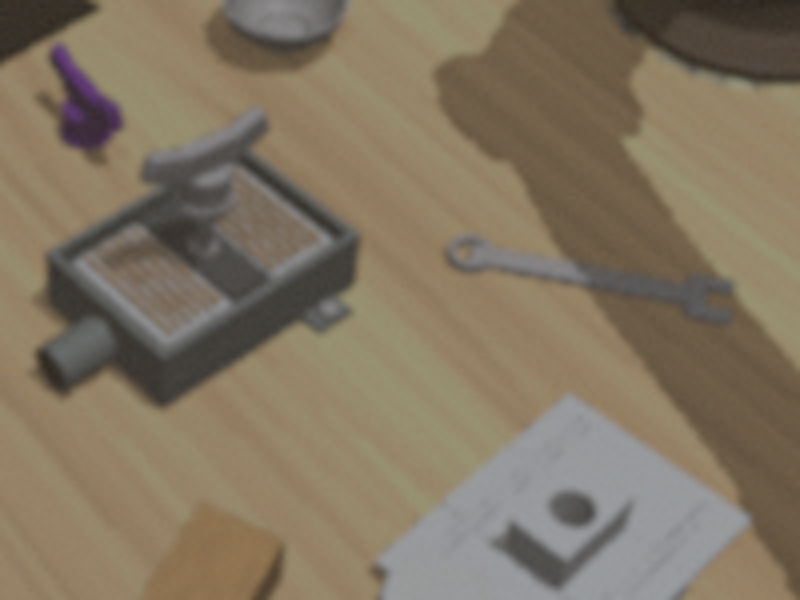

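```bash
cat > fit.py <<'E'
from h import *
from scipy.optimize import least_squares
T=cam('top'); S=cam('scene')
def pose(P3,p): 
    c,s=np.cos(p[2]),np.sin(p[2]); P=np.asarray(P3,float)
    return np.c_[p[0]+c*P[:,0]-s*P[:,1],p[1]+s*P[:,0]+c*P[:,1],P[:,2]]
def fit(obs,p0,n=3):
    # obs: list of (cam, pts3, pix)
    def f(p):
        r=[]
        for c,P,px in obs:
            Q=pose(P,p)
            if n==4: Q[:,2]+=p[3]
            r.append((proj(c,Q)-px).ravel())
        return np.concatenate(r)
    o=least_squares(f,p0); return o.x,np.round(o.fun.reshape(-1,2),1)
def tA(u,v): return (185+u/5,180+v/5)
def tB(u,v): return (345+u/6,180+v/6)
def sA(u,v): return (290+u/4,155+v/4)
E
python3 - <<'E'
from fit import *
np.set_printoptions(suppress=True,precision=3)
# housing: +x up in top image, +y left
C=[(85,60,50),(85,-60,50),(-85,-60,50),(-85,60,50)]
ht=np.array([tA(535,125),tA(730,107),tA(757,382),tA(562,400)])-.4
hs=np.array([sA(165,352),sA(50,260),sA(250,150),sA(357,240)])-.4
p0=[545,25,0]
for o in ([(T,C,ht)],[(S,C,hs)],[(T,C,ht),(S,C,hs)]): print('H',*fit(o,p0))
# cover plate corners z=16
C=[(92,67,16),(92,-67,16),(-92,-67,16),(-92,67,16)]
ct=np.array([tA(45,212),tA(265,182),tA(307,468),tA(87,510)])-.4
cs=np.array([sA(375,568),sA(568,393),sA(750,520)])-.4
print('cover',*fit([(T,C,ct)],[493,308,0])); print(*fit([(S,[C[1],C[2]],cs[1:])],[493,308,0]));
print('hole',at(T,*(np.array(tA(162,343))-.4),46),at(S,*(np.array(sA(573,509))-.4),46))
# mat
C=[(75,60,3),(75,-60,3),(-75,-60,3),(-75,60,3)]
mt=np.array([tB(340,243),tB(560,218),tB(600,495),tB(380,522)])-.4
print('mat',*fit([(T,C,mt)],[517,-318,0]))
# nut blade ends
for a,b in (((645,168),(258,113)),((640,328),(150,168))):
    r1=ray(T,*(np.array(tA(*a))-.4)); r2=ray(S,*(np.array(sA(*b))-.4))
    k=np.linalg.lstsq(np.c_[r1,-r2],S[4]-T[4],rcond=None)[0]; A=T[4]+k[0]*r1; B=S[4]+k[1]*r2; print('bl',A,B)
for z in (120,130,140,150): print(z,at(T,*(np.array(tA(641,248))-.4),z))
E
```

```text
H [548.226  22.304   0.102] [[-0.1 -0.4]
 [ 0.2 -0.5]
 [ 0.3  0.3]
 [-0.3  0.6]]
H [551.543  26.458   0.079] [[-0.4  2.7]
 [-0.6 -1.7]
 [-1.1 -1.8]
 [ 2.1  0. ]]
H [549.623  23.978   0.091] [[-0.4 -1.1]
 [-0.1 -0.8]
 [-0.6  0.1]
 [-1.2 -0.1]
 [ 0.1  1.8]
 [-0.5 -2.2]
 [-1.5 -2.6]
 [ 2.  -1.2]]
cover [493.021 311.706   0.165] [[ 0.4  0.1]
 [-0.6 -0.8]
 [-0.2  1. ]
 [ 0.4 -0.3]]
[472.504 294.481  -1.532] [[-5.8 -9.3]
 [ 5.2  7.2]]
hole [492.569 314.332  46.   ] [496.682 312.895  46.   ]
mat [ 517.385 -318.562    0.128] [[-0.5 -0.4]
 [ 0.6 -1. ]
 [ 0.7  0.5]
 [-0.7  0.8]]
bl [589.986  21.64  191.864] [543.131  62.019 189.092]
bl [502.531  25.101  93.859] [566.204 -18.001  93.697]
120 [548.534  24.48  120.   ]
130 [548.159  24.353 130.   ]
140 [547.783  24.226 140.   ]
150 [547.408  24.098 150.   ]
```

```bash
cat >> h.py <<'E'
def plan(x,y,z,yaw,now=None):
    """total tool-axis move: first turn (deg rz) then shift in new tool axes"""
    s=bot.state(); p=s['tool_pos'] if now is None else np.array(now[:3]); y0=s['tool_rot'][2] if now is None else now[3]
    d=np.array([x,y,z])-p; 
    def loc(yw): return np.array([np.cos(yw)*d[0]+np.sin(yw)*d[1], np.sin(yw)*d[0]-np.cos(yw)*d[1], -d[2]])
    dy=(yaw-y0+np.pi)%(2*np.pi)-np.pi
    print('rz total',np.round(-np.degrees(dy),2),'shift in present axes',np.round(loc(y0),1),'in final axes',np.round(loc(yaw),1))
def st():
    s=bot.state(); print('t',round(s['time_s'],2),'tcp',np.round(s['tool_pos'],1),'rpy',np.round(s['tool_rot'],4),'F',np.round(s['wrist_force'],1),'M',np.round(s['torque'],2),'g',round(s['grip_width']*88,1),'q',np.round(s['q'],2))
E
python3 - <<'E'
from fit import *
np.set_printoptions(suppress=True,precision=1)
for a,b in (((640,328),(258,113)),((645,168),(150,168))):
    r1=ray(T,*(np.array(tA(*a))-.4)); r2=ray(S,*(np.array(sA(*b))-.4))
    k=np.linalg.lstsq(np.c_[r1,-r2],S[4]-T[4],rcond=None)[0]; A=T[4]+k[0]*r1; B=S[4]+k[1]*r2; print('bl',A,B)
plan(548,24,260,3.16)
plan(548,24,260,0.02)
E
```

```text
bl [502.2  24.5 140.3] [509.1  19.1 140.3]
bl [593.6  22.2 139.7] [593.6  22.2 139.7]
rz total -24.36 shift in present axes [-493.7 -385.7  -38. ] in final axes [-290.6 -555.1  -38. ]
rz total 155.55 shift in present axes [-493.7 -385.7  -38. ] in final axes [289.8 555.5 -38. ]
```

Call:
{"fn": "carry_out", "kwargs": {
  "rows": [
    {"tx": -39, "ty": -31, "tz": -3},
    {"tx": -39, "ty": -31, "tz": -3},
    {"tx": -39, "ty": -31, "tz": -3},
    {"tx": -39, "ty": -31, "tz": -3},
    {"tx": -39, "ty": -31, "tz": -3},
    {"tx": -39, "ty": -31, "tz": -3},
    {"tx": -39, "ty": -31, "tz": -3},
    {"tx": -39, "ty": -31, "tz": -3},
    {"tx": -39, "ty": -31, "tz": -3},
    {"tx": -39, "ty": -31, "tz": -3},
    {"tx": -39, "ty": -31, "tz": -3},
    {"tx": -39, "ty": -31, "tz": -3}
  ]
}}

```text
invalid input
```

Call:
{"fn": "carry_out", "kwargs": {
  "rows": [
    {"tx": -20, "ty": -14, "rz": -8.2},
    {"rz": -8.2},
    {"rz": -8.2},
    {}
  ]
}}

```text
invalid input
```

Run:
```python
from h import *
st(); c,im=snap('wrist','w1'); st()
```

```text
t 0.15 tcp [247.2 573.6 222. ] rpy [-3.1404e+00  1.0000e-04  2.7348e+00] F [-0.2 -0.  -0.1] M [-0.01 -0.01  0.08] g 88.0 q [-1.23  0.41 -0.01  1.6   0.01  1.13 -0.08]
t 0.2 tcp [247.2 573.7 222.1] rpy [-3.1406e+00  1.0000e-04  2.7348e+00] F [-0.1  0.7  0. ] M [-0.01 -0.01 -0.04] g 88.4 q [-1.23  0.41 -0.01  1.6   0.01  1.13 -0.08]
```

View pics/w1_raw.png

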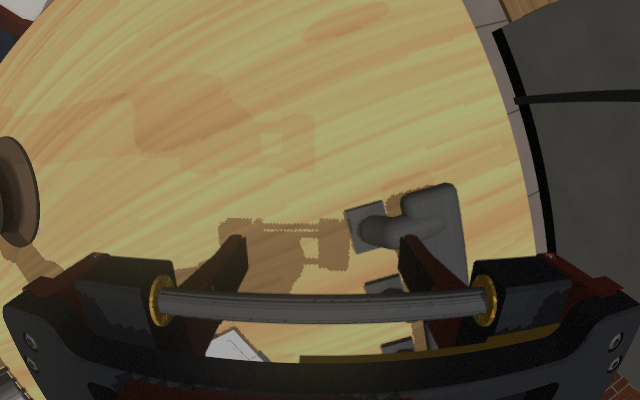

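Call:
{"fn": "carry_out", "kwargs": {
  "rows": [
    {"rx": 0, "ry": 0, "rz": 0, "tx": -39, "ty": -31, "tz": -3, "hand": 100}
  ]
}}

```text
time_s: 0.3
tool_pos: [266.1, 534.0, 224.3]
tool_rot: [-3.142, -0.003, 2.743]
wrist_force: [0.9, 0.5, 0.1]
grip_width: 1.001
```

Call:
{"fn": "carry_out", "kwargs": {
  "rows": [
    {"tx": -39, "ty": -31, "tz": -3, "rz": 0, "hand": 100}
  ]
}}

```text
invalid input
```

Call:
{"fn": "carry_out", "kwargs": {
  "rows": [
    {"tx": -39, "ty": -31, "tz": -3, "rx": 0, "ry": 0, "rz": 0}
  ]
}}

```text
invalid input
```

All seven numbers are needed in every row.

Call:
{"fn": "carry_out", "kwargs": {
  "rows": [
    {"rx": 0, "ry": 0, "rz": 0, "tx": -39, "ty": -31, "tz": -3, "hand": 100},
    {"rx": 0, "ry": 0, "rz": 0, "tx": -39, "ty": -31, "tz": -3, "hand": 100},
    {"rx": 0, "ry": 0, "rz": 0, "tx": -39, "ty": -31, "tz": -3, "hand": 100},
    {"rx": 0, "ry": 0, "rz": 0, "tx": -39, "ty": -31, "tz": -3, "hand": 100},
    {"rx": 0, "ry": 0, "rz": 0, "tx": -39, "ty": -31, "tz": -3, "hand": 100},
    {"rx": 0, "ry": 0, "rz": 0, "tx": -39, "ty": -31, "tz": -3, "hand": 100},
    {"rx": 0, "ry": 0, "rz": 0, "tx": -39, "ty": -31, "tz": -3, "hand": 100},
    {"rx": 0, "ry": 0, "rz": 0, "tx": -39, "ty": -31, "tz": -3, "hand": 100},
    {"rx": 0, "ry": 0, "rz": 0, "tx": -39, "ty": -31, "tz": -3, "hand": 100},
    {"rx": 0, "ry": 0, "rz": 0, "tx": -39, "ty": -31, "tz": -3, "hand": 100},
    {"rx": 0, "ry": 0, "rz": 0, "tx": -39, "ty": -31, "tz": -3, "hand": 100}
  ]
}}

```text
time_s: 1.4
tool_pos: [530.5, 45.3, 258.9]
tool_rot: [3.141, 0.0, 2.735]
wrist_force: [0.6, -0.1, 0.9]
grip_width: 1.0
```

Call:
{"fn": "carry_out", "kwargs": {
  "rows": [
    {"rx": 0, "ry": 0, "rz": -8.2, "tx": -20, "ty": -14, "tz": 0, "hand": 100},
    {"rx": 0, "ry": 0, "rz": -8.2, "tx": 0, "ty": 0, "tz": 0, "hand": 100},
    {"rx": 0, "ry": 0, "rz": -8.2, "tx": 0, "ty": 0, "tz": 0, "hand": 100},
    {"rx": 0, "ry": 0, "rz": 0, "tx": 0, "ty": 0, "tz": 0, "hand": 100}
  ]
}}

```text
time_s: 1.8
tool_pos: [542.7, 26.1, 258.4]
tool_rot: [3.142, -0.0, -3.118]
wrist_force: [-0.1, 1.3, 0.2]
grip_width: 0.996
```

Run:
```python
from h import *
st(); c,im=snap('wrist','w2'); st()
```

```text
t 1.8 tcp [542.7  26.1 258.4] rpy [ 3.1416e+00 -5.0000e-04 -3.1175e+00] F [-0.1  1.3  0.2] M [ 0.06 -0.03 -0.06] g 87.7 q [-0.37  0.24  0.28  1.76 -0.07  1.15  1.53]
t 1.85 tcp [542.6  26.3 258.5] rpy [ 3.1414e+00 -3.0000e-04 -3.1223e+00] F [-0.2  0.9  0.2] M [0.06 0.   0.04] g 88.0 q [-0.37  0.24  0.28  1.76 -0.07  1.15  1.52]
```

View pics/w2_raw.png

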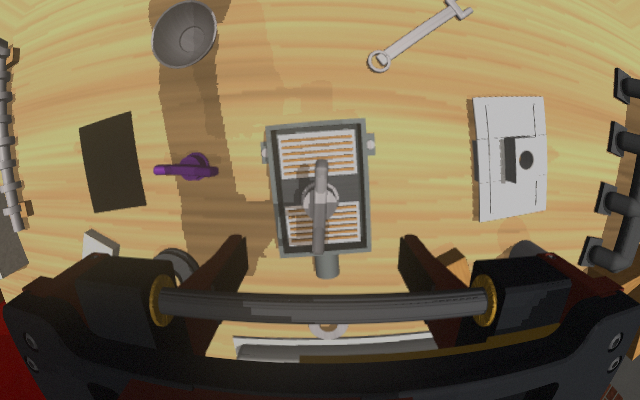

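Run:
```python
from fit import *
np.set_printoptions(suppress=True,precision=2)
im=cv2.imread('pics/w2_raw.png')
cv2.imwrite('pics/w2c.png',cv2.resize(im[105:285,240:400],None,fx=3.3,fy=3.3,interpolation=cv2.INTER_CUBIC))
cv2.imwrite('pics/w2d.png',cv2.resize(im[85:235,455:560],None,fx=4,fy=4,interpolation=cv2.INTER_CUBIC))
```

```text
(no output)
```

View pics/w2c.png

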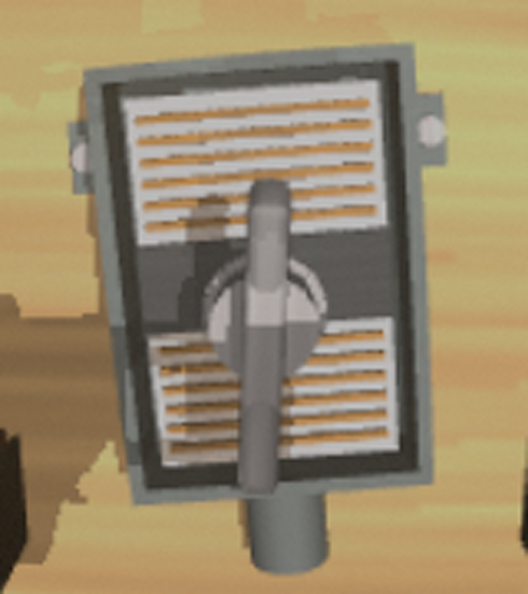

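View pics/w2d.png

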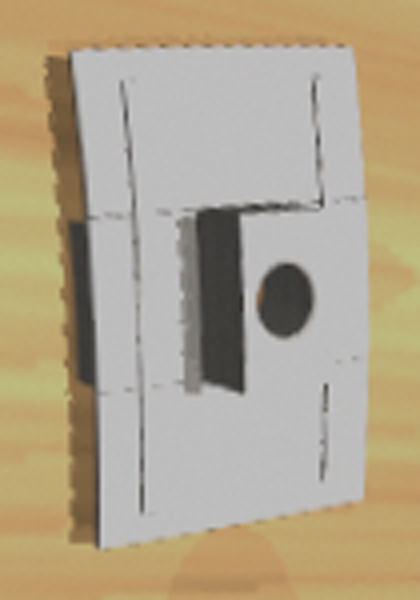

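Run:
```python
from fit import *
np.set_printoptions(suppress=True,precision=2)
W=cam('wrist')
w=lambda u,v:(240+u/3.3-.35,105+v/3.3-.35)
C=[(-85,-60,50),(-85,60,50),(85,60,50),(85,-60,50)]
hw=np.array([w(85,70),w(413,44),w(433,483),w(133,503)])
ht=np.array([tA(562,400),tA(535,125),tA(730,107),tA(757,382)])-.4
ht=np.array([tA(757,382),tA(562,400),tA(535,125),tA(730,107)])-.4
print('H',*fit([(W,C,hw)],[548,24,.1])); print('H both',*fit([(W,C,hw),(T,C,ht)],[548,24,.1]))
for u,v,z in ((270,183,138),(269,207,134),(267,290,132),(260,450,138),(256,490,138)): print(at(W,*w(u,v),z))
w=lambda u,v:(455+u/4-.37,85+v/4-.37)
C=[(-92,-67,16),(-92,67,16),(92,67,16),(92,-67,16)]
cw=np.array([w(70,50),w(353,46),w(365,497),w(100,548)])
print('cov',*fit([(W,C,cw)],[493,311,.1]));print('hole',at(W,*w(286,300),46))
```

```text
H [548.8   24.31   0.09] [[-0.6 -0.5]
 [ 0.5 -0.5]
 [ 0.4  0.5]
 [-0.3  0.7]]
H both [548.71  24.02   0.09] [[-0.9 -0.5]
 [ 0.2 -0.6]
 [ 0.2  0.3]
 [-0.5  0.7]
 [-0.5  0.3]
 [-1.1  0.3]
 [-0.5 -0.7]
 [-0.2 -0.6]]
[502.18  25.25 138.  ]
[509.4   25.08 134.  ]
[533.74  24.93 132.  ]
[580.6   23.71 138.  ]
[593.46  22.69 138.  ]
cov [495.2  314.01   0.17] [[ 0.1 -0.4]
 [ 0.1 -0.6]
 [ 0.1  0.4]
 [-0.1  0.6]]
hole [495.47 313.62  46.  ]
```

Run:
```python
from h import *
plan(548,24.1,118,3.117)
```

```text
rz total 2.51 shift in present axes [ -5.3  -2.3 140.5] in final axes [ -5.4  -2.  140.5]
```

Call:
{"fn": "carry_out", "kwargs": {
  "rows": [
    {"rx": 0, "ry": 0, "rz": 2.5, "tx": -5.4, "ty": -2, "tz": 0, "hand": 45},
    {"rx": 0, "ry": 0, "rz": 0, "tx": 0, "ty": 0, "tz": 45, "hand": 45},
    {"rx": 0, "ry": 0, "rz": 0, "tx": 0, "ty": 0, "tz": 45, "hand": 45},
    {"rx": 0, "ry": 0, "rz": 0, "tx": 0, "ty": 0, "tz": 35, "hand": 45},
    {"rx": 0, "ry": 0, "rz": 0, "tx": 0, "ty": 0, "tz": 15, "hand": 45},
    {"rx": 0, "ry": 0, "rz": 0, "tx": 0, "ty": 0, "tz": 0, "hand": 45}
  ],
  "grip_force": 25
}}

```text
time_s: 2.45
tool_pos: [546.4, 24.7, 116.3]
tool_rot: [-3.141, -0.005, 3.117]
wrist_force: [0.3, -0.1, 0.6]
grip_width: 0.494
```

Run:
```python
from h import *
st(); c,im=snap('wrist','w3'); c,im2=snap('scene','s3'); 
joinim([im[100:400,120:520],cv2.resize(im2[150:270,280:440],(400,300))],'w3j')
```

```text
t 2.45 tcp [546.4  24.7 116.3] rpy [-3.1405 -0.0045  3.1174] F [ 0.3 -0.1  0.6] M [ 0.04  0.01 -0.02] g 43.5 q [-0.34  0.41  0.26  1.91 -0.13  0.85  1.54]
```

View pics/w3j.png

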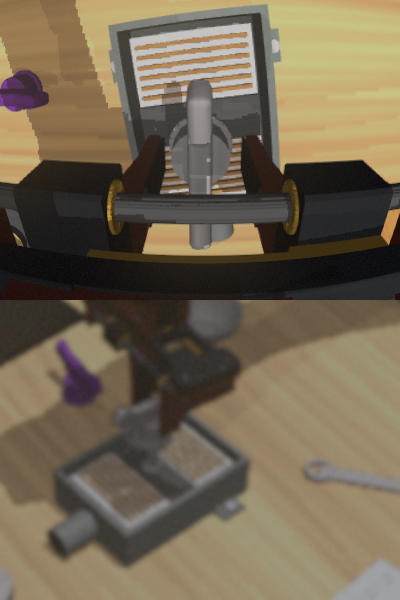

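Call:
{"fn": "carry_out", "kwargs": {
  "rows": [
    {"rx": 0, "ry": 0, "rz": 0, "tx": 0, "ty": 0, "tz": 0, "hand": 0},
    {"rx": 0, "ry": 0, "rz": 0, "tx": 0, "ty": 0, "tz": 0, "hand": 0},
    {"rx": 0, "ry": 0, "rz": 0, "tx": 0, "ty": 0, "tz": 0, "hand": 0},
    {"rx": 0, "ry": 0, "rz": 0, "tx": 0, "ty": 0, "tz": 0, "hand": 0},
    {"rx": 0, "ry": 0, "rz": 0, "tx": 0, "ty": 0, "tz": 0, "hand": 0}
  ],
  "grip_force": 30
}}

```text
time_s: 3.05
tool_pos: [548.6, 24.4, 119.2]
tool_rot: [3.141, 0.001, 3.12]
wrist_force: [-0.5, 0.1, 3.3]
grip_width: 0.134
```

Run:
```python
from h import *
st(); plan(517.4,-318.6,200,3.117)
```

```text
t 3.05 tcp [548.6  24.4 119.2] rpy [3.1415e+00 1.1000e-03 3.1202e+00] F [-0.5  0.1  3.3] M [-0.16  0.02  0.03] g 11.8 q [-0.34  0.4   0.26  1.91 -0.13  0.85  1.54]
rz total 0.18 shift in present axes [  23.9 -343.6  -80.8] in final axes [  22.8 -343.6  -80.8]
```

Call:
{"fn": "carry_out", "kwargs": {
  "rows": [
    {"rx": 0, "ry": 0, "rz": 0, "tx": 0, "ty": 0, "tz": -10, "hand": 0},
    {"rx": 0, "ry": 0, "rz": 0, "tx": 0, "ty": 0, "tz": -20, "hand": 0},
    {"rx": 0, "ry": 0, "rz": 0, "tx": 0, "ty": 0, "tz": -25, "hand": 0},
    {"rx": 0, "ry": 0, "rz": 0, "tx": 0, "ty": 0, "tz": -25, "hand": 0},
    {"rx": 0, "ry": 0, "rz": 0, "tx": 0, "ty": 0, "tz": 0, "hand": 0}
  ]
}}

```text
time_s: 3.55
tool_pos: [550.0, 24.6, 202.3]
tool_rot: [3.14, 0.005, 3.12]
wrist_force: [-0.4, 1.0, -0.8]
grip_width: 0.13
```

Run:
```python
from h import *
st(); plan(517.4,-318.6,200,3.117);c,im=snap('wrist','w4'); c,im2=snap('scene','s4'); 
joinim([im[100:400,120:520],cv2.resize(im2[150:270,280:440],(400,300))],'w4j')
```

```text
t 3.55 tcp [550.   24.6 202.3] rpy [3.1403 0.0054 3.1203] F [-0.4  1.  -0.8] M [ 0.07 -0.04 -0.01] g 11.5 q [-0.36  0.3   0.28  1.82 -0.1   1.02  1.51]
rz total 0.19 shift in present axes [  25.3 -343.8    2.3] in final axes [  24.1 -343.9    2.3]
```

View pics/w4j.png

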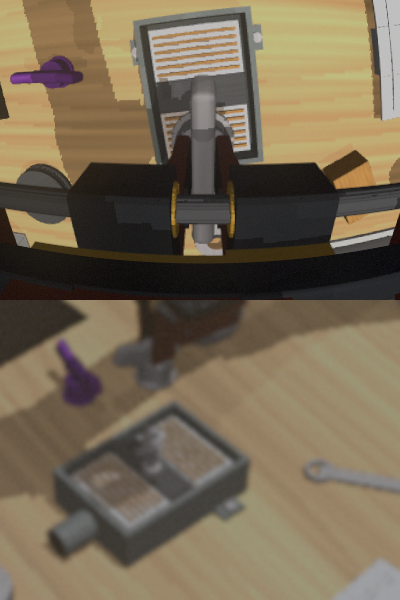

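Call:
{"fn": "carry_out", "kwargs": {
  "rows": [
    {"rx": 0, "ry": 0, "rz": 0, "tx": 3, "ty": -43, "tz": 0, "hand": 0},
    {"rx": 0, "ry": 0, "rz": 0, "tx": 3, "ty": -43, "tz": 0, "hand": 0},
    {"rx": 0, "ry": 0, "rz": 0, "tx": 3, "ty": -43, "tz": 0, "hand": 0},
    {"rx": 0, "ry": 0, "rz": 0, "tx": 3, "ty": -43, "tz": 0, "hand": 0},
    {"rx": 0, "ry": 0, "rz": 0, "tx": 3, "ty": -43, "tz": 0, "hand": 0},
    {"rx": 0, "ry": 0, "rz": 0, "tx": 3, "ty": -43, "tz": 0, "hand": 0},
    {"rx": 0, "ry": 0, "rz": 0, "tx": 3, "ty": -43, "tz": 20, "hand": 0},
    {"rx": 0, "ry": 0, "rz": 0, "tx": 3, "ty": -43, "tz": 30, "hand": 0},
    {"rx": 0, "ry": 0, "rz": 0, "tx": 0, "ty": 0, "tz": 40, "hand": 0},
    {"rx": 0, "ry": 0, "rz": 0, "tx": 0, "ty": 0, "tz": 40, "hand": 0},
    {"rx": 0, "ry": 0, "rz": 0, "tx": 0, "ty": 0, "tz": 20, "hand": 0},
    {"rx": 0, "ry": 0, "rz": 0, "tx": 0, "ty": 0, "tz": 0, "hand": 0}
  ]
}}

```text
time_s: 4.85
tool_pos: [514.1, -315.1, 45.6]
tool_rot: [3.138, -0.008, 3.12]
wrist_force: [-0.6, 1.2, -0.3]
grip_width: 0.135
```

Run:
```python
from h import *
st(); c,im=snap('wrist','w5'); c,im2=snap('scene','s5'); 
joinim([im[100:400,120:520],cv2.resize(im2[100:220,230:390],(400,300),interpolation=cv2.INTER_CUBIC)],'w5j')
```

```text
t 4.85 tcp [ 514.1 -315.1   45.6] rpy [ 3.1382 -0.0077  3.1202] F [-0.6  1.2 -0.3] M [ 0.02  0.05 -0.02] g 11.9 q [ 0.22  0.6   0.34  1.82 -0.27  0.78  2.25]
```

View pics/w5j.png

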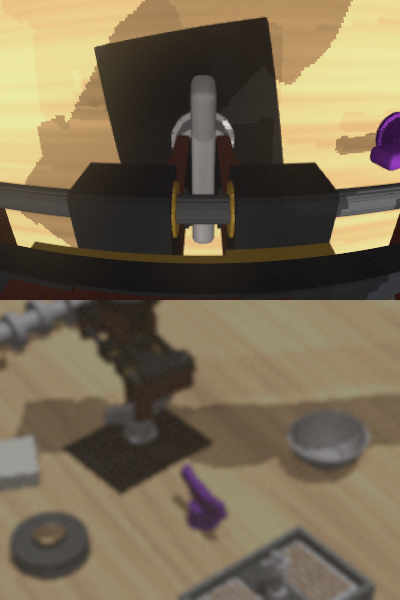

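Call:
{"fn": "carry_out", "kwargs": {
  "rows": [
    {"rx": 0, "ry": 0, "rz": 0, "tx": 0, "ty": 0, "tz": 5, "hand": 0},
    {"rx": 0, "ry": 0, "rz": 0, "tx": 0, "ty": 0, "tz": 3, "hand": 0},
    {"rx": 0, "ry": 0, "rz": 0, "tx": 0, "ty": 0, "tz": 0, "hand": 0}
  ]
}}

```text
time_s: 5.25
tool_pos: [517.4, -316.7, 42.5]
tool_rot: [-3.141, 0.001, 3.121]
wrist_force: [-0.2, -0.0, -0.7]
grip_width: 0.133
```

Call:
{"fn": "carry_out", "kwargs": {
  "rows": [
    {"rx": 0, "ry": 0, "rz": 0, "tx": 0, "ty": 0, "tz": 2, "hand": 0},
    {"rx": 0, "ry": 0, "rz": 0, "tx": 0, "ty": 0, "tz": 0, "hand": 0}
  ]
}}

```text
time_s: 5.45
tool_pos: [517.3, -316.8, 40.2]
tool_rot: [-3.142, 0.0, 3.121]
wrist_force: [-0.6, -0.6, -1.1]
grip_width: 0.134
```

Call:
{"fn": "carry_out", "kwargs": {
  "rows": [
    {"rx": 0, "ry": 0, "rz": 0, "tx": 0, "ty": 0, "tz": 3, "hand": 0},
    {"rx": 0, "ry": 0, "rz": 0, "tx": 0, "ty": 0, "tz": 0, "hand": 0}
  ]
}}

```text
time_s: 5.65
tool_pos: [517.0, -316.6, 36.8]
tool_rot: [3.141, -0.0, 3.121]
wrist_force: [-0.3, 0.4, -1.1]
grip_width: 0.138
```

Call:
{"fn": "carry_out", "kwargs": {
  "rows": [
    {"rx": 0, "ry": 0, "rz": 0, "tx": 0, "ty": 0, "tz": 2, "hand": 0},
    {"rx": 0, "ry": 0, "rz": 0, "tx": 0, "ty": 0, "tz": 0, "hand": 0}
  ]
}}

```text
time_s: 5.85
tool_pos: [517.0, -316.7, 34.8]
tool_rot: [3.141, -0.0, 3.121]
wrist_force: [0.1, -1.3, -1.4]
grip_width: 0.136
```

Call:
{"fn": "carry_out", "kwargs": {
  "rows": [
    {"rx": 0, "ry": 0, "rz": 0, "tx": 0, "ty": 0, "tz": 1.5, "hand": 0},
    {"rx": 0, "ry": 0, "rz": 0, "tx": 0, "ty": 0, "tz": 0, "hand": 0}
  ]
}}

```text
time_s: 6.05
tool_pos: [517.1, -316.8, 33.4]
tool_rot: [3.141, -0.0, 3.12]
wrist_force: [0.1, 0.4, -1.1]
grip_width: 0.135
```

Call:
{"fn": "carry_out", "kwargs": {
  "rows": [
    {"rx": 0, "ry": 0, "rz": 0, "tx": 0, "ty": 0, "tz": 1.5, "hand": 0},
    {"rx": 0, "ry": 0, "rz": 0, "tx": 0, "ty": 0, "tz": 0, "hand": 0}
  ]
}}

```text
time_s: 6.25
tool_pos: [517.0, -316.8, 31.9]
tool_rot: [3.141, -0.0, 3.121]
wrist_force: [-0.8, -0.5, -0.7]
grip_width: 0.136
```

Call:
{"fn": "carry_out", "kwargs": {
  "rows": [
    {"rx": 0, "ry": 0, "rz": 0, "tx": 0, "ty": 0, "tz": 1.2, "hand": 0},
    {"rx": 0, "ry": 0, "rz": 0, "tx": 0, "ty": 0, "tz": 0, "hand": 0}
  ]
}}

```text
time_s: 6.45
tool_pos: [517.1, -316.8, 30.7]
tool_rot: [3.141, -0.0, 3.121]
wrist_force: [-0.9, 0.4, -1.0]
grip_width: 0.135
```

Call:
{"fn": "carry_out", "kwargs": {
  "rows": [
    {"rx": 0, "ry": 0, "rz": 0, "tx": 0, "ty": 0, "tz": 1, "hand": 0},
    {"rx": 0, "ry": 0, "rz": 0, "tx": 0, "ty": 0, "tz": 0, "hand": 0}
  ]
}}

```text
time_s: 6.65
tool_pos: [517.2, -317.0, 30.1]
tool_rot: [-3.141, 0.0, 3.12]
wrist_force: [-1.1, -0.4, 1.7]
grip_width: 0.136
```

Call:
{"fn": "carry_out", "kwargs": {
  "rows": [
    {"rx": 0, "ry": 0, "rz": 0, "tx": 0, "ty": 0, "tz": 0, "hand": 40},
    {"rx": 0, "ry": 0, "rz": 0, "tx": 0, "ty": 0, "tz": 0, "hand": 40},
    {"rx": 0, "ry": 0, "rz": 0, "tx": 0, "ty": 0, "tz": 0, "hand": 40},
    {"rx": 0, "ry": 0, "rz": 0, "tx": 0, "ty": 0, "tz": -30, "hand": 40},
    {"rx": 0, "ry": 0, "rz": 0, "tx": 0, "ty": 0, "tz": -50, "hand": 60},
    {"rx": 0, "ry": 0, "rz": 0, "tx": 0, "ty": 0, "tz": -50, "hand": 100},
    {"rx": 0, "ry": 0, "rz": 0, "tx": 0, "ty": 0, "tz": -50, "hand": 100},
    {"rx": 0, "ry": 0, "rz": 0, "tx": 0, "ty": 0, "tz": 0, "hand": 100}
  ]
}}

```text
time_s: 7.45
tool_pos: [520.0, -319.2, 217.2]
tool_rot: [-3.137, 0.011, 3.12]
wrist_force: [0.3, -0.6, -0.0]
grip_width: 0.721
```

Run:
```python
from h import *
st(); c,im=snap('wrist','w6');
cv2.imwrite('pics/w6.png',im)
for y in (0.168,0.168+3.1416): plan(495,313.8,215,y)
```

```text
t 7.45 tcp [ 520.  -319.2  217.2] rpy [-3.137   0.0107  3.12  ] F [ 0.3 -0.6 -0. ] M [-0.03 -0.01  0.06] g 63.4 q [ 0.16  0.4   0.42  1.67 -0.18  1.1   2.18]
rz total 169.17 shift in present axes [ 37.2 631.1  -1.3] in final axes [  82.1 -626.9   -1.3]
rz total -10.83 shift in present axes [ 37.2 631.1  -1.3] in final axes [-82.1 626.9  -1.3]
```

View pics/w6.png

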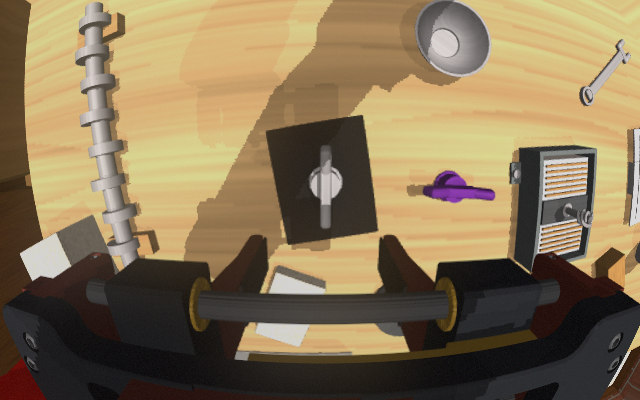

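Call:
{"fn": "carry_out", "kwargs": {
  "rows": [
    {"rx": 0, "ry": 0, "rz": 0, "tx": 3, "ty": 48, "tz": 0, "hand": 100},
    {"rx": 0, "ry": 0, "rz": 0, "tx": 3, "ty": 48, "tz": 0, "hand": 100},
    {"rx": 0, "ry": 0, "rz": 0, "tx": 3, "ty": 48, "tz": 0, "hand": 100},
    {"rx": 0, "ry": 0, "rz": 0, "tx": 3, "ty": 48, "tz": 0, "hand": 100},
    {"rx": 0, "ry": 0, "rz": 0, "tx": 3, "ty": 48, "tz": 0, "hand": 100},
    {"rx": 0, "ry": 0, "rz": 0, "tx": 3, "ty": 48, "tz": 0, "hand": 100},
    {"rx": 0, "ry": 0, "rz": 0, "tx": 3, "ty": 48, "tz": 0, "hand": 100},
    {"rx": 0, "ry": 0, "rz": 0, "tx": 3, "ty": 48, "tz": 0, "hand": 100},
    {"rx": 0, "ry": 0, "rz": 0, "tx": 3, "ty": 48, "tz": 0, "hand": 100},
    {"rx": 0, "ry": 0, "rz": 0, "tx": 3, "ty": 48, "tz": 0, "hand": 100},
    {"rx": 0, "ry": 0, "rz": 0, "tx": 3, "ty": 48, "tz": 0, "hand": 100},
    {"rx": 0, "ry": 0, "rz": 0, "tx": 3, "ty": 48, "tz": 0, "hand": 100}
  ]
}}

```text
time_s: 8.7
tool_pos: [492.2, 261.5, 208.5]
tool_rot: [-3.141, -0.002, 3.121]
wrist_force: [0.9, -0.4, 0.2]
grip_width: 1.003
```

Call:
{"fn": "carry_out", "kwargs": {
  "rows": [
    {"rx": 0, "ry": 0, "rz": -5.4, "tx": 2, "ty": 48, "tz": 0, "hand": 100},
    {"rx": 0, "ry": 0, "rz": -5.4, "tx": 0, "ty": 7, "tz": 0, "hand": 100},
    {"rx": 0, "ry": 0, "rz": 0, "tx": 0, "ty": 0, "tz": 0, "hand": 100}
  ]
}}

```text
time_s: 9.0
tool_pos: [490.2, 316.6, 207.9]
tool_rot: [-3.141, -0.003, -2.969]
wrist_force: [-0.6, -0.7, -0.8]
grip_width: 0.999
```

Run:
```python
from h import *
st(); c,im=snap('wrist','w7');st()
```

```text
t 9.0 tcp [490.2 316.6 207.9] rpy [-3.1409e+00 -2.9000e-03 -2.9689e+00] F [-0.6 -0.7 -0.8] M [0.03 0.05 0.04] g 87.9 q [-0.73  0.35  0.09  1.72 -0.04  1.07  1.12]
t 9.05 tcp [491.  314.6 208.2] rpy [-3.1402e+00 -2.4000e-03 -2.9749e+00] F [-0.6 -1.2 -0.4] M [ 0.02 -0.01  0.02] g 88.5 q [-0.72  0.35  0.09  1.72 -0.04  1.07  1.12]
```

View pics/w7_raw.png

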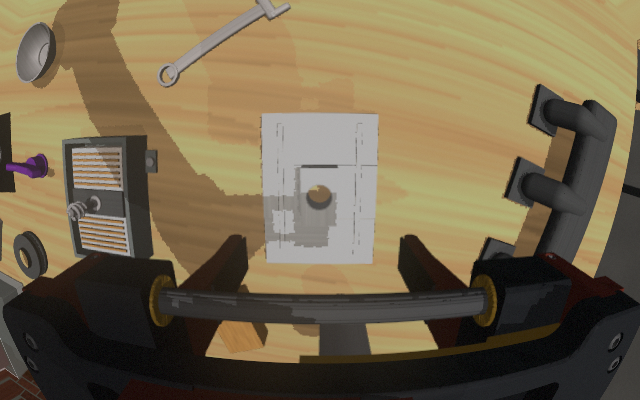

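```bash
cat >> h.py <<'E'
def camw(pos,rot):
    i=cams.camera_info('wrist'); f=200/np.tan(np.radians(i['fov_y'])/2)
    R=Ro.from_euler('xyz',rot).as_matrix(); H=i['hand_eye']
    return f,i['cx'],i['cy'],R@H[:3,:3],R@H[:3,3]+np.array(pos),True
E
python3 - <<'E'
from fit import *
np.set_printoptions(suppress=True,precision=2)
W=camw([490.2,316.6,207.9],[-3.1409,-.0029,-2.9689])
C=[(-92,-67,16),(-92,67,16),(92,67,16),(92,-67,16)]
cw=np.array([(262,113.5),(379,114),(372.5,264),(266,264)])
print(*fit([(W,C,cw)],[493,311,.17]));print('hole',at(W,319.5,196.5,46),at(W,319.5,190,46))
im=cv2.imread('pics/w7_raw.png');crop(im,255,105,385,275,4,'w7c')
plan(495,314,12,0.17+np.pi)
E
```

```text
[494.83 314.62   0.16] [[-0.5 -0. ]
 [ 0.1  0.2]
 [-0.1  0.4]
 [ 0.5 -0.5]]
hole [493.18 314.4   46.  ] [486.19 313.2   46.  ]
rz total -0.19 shift in present axes [ -3.8  -1.2 196.2] in final axes [ -3.8  -1.2 196.2]
```

View pics/w7c.png

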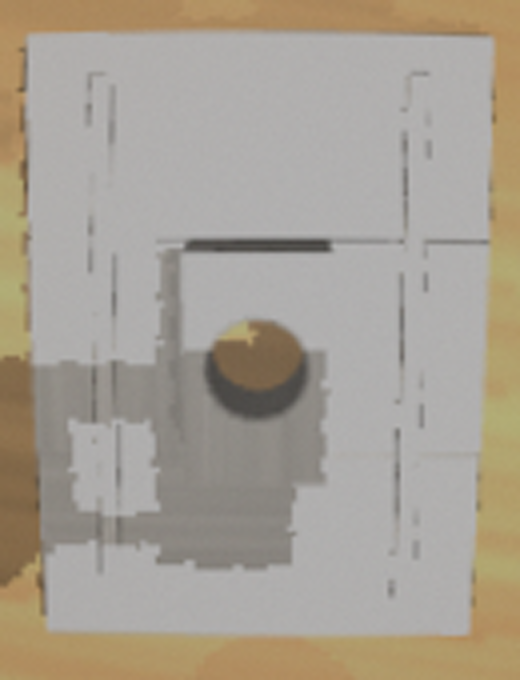

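Call:
{"fn": "carry_out", "kwargs": {
  "rows": [
    {"rx": 0, "ry": 0, "rz": 0, "tx": -3.5, "ty": -0.8, "tz": 40, "hand": 100},
    {"rx": 0, "ry": 0, "rz": 0, "tx": 0, "ty": 0, "tz": 48, "hand": 100},
    {"rx": 0, "ry": 0, "rz": 0, "tx": 0, "ty": 0, "tz": 48, "hand": 80},
    {"rx": 0, "ry": 0, "rz": 0, "tx": 0, "ty": 0, "tz": 30, "hand": 75},
    {"rx": 0, "ry": 0, "rz": 0, "tx": 0, "ty": 0, "tz": 15, "hand": 75},
    {"rx": 0, "ry": 0, "rz": 0, "tx": 0, "ty": 0, "tz": 0, "hand": 75},
    {"rx": 0, "ry": 0, "rz": 0, "tx": 0, "ty": 0, "tz": 0, "hand": 75}
  ],
  "grip_force": 45
}}

```text
time_s: 9.75
tool_pos: [496.4, 314.2, 30.0]
tool_rot: [3.141, 0.001, -2.976]
wrist_force: [-0.4, 1.0, 0.9]
grip_width: 0.748
```

Run:
```python
from h import *
st(); c,im=snap('wrist','w8');plan(494.7,314.3,20,3.3066)
```

```text
t 9.75 tcp [496.4 314.2  30. ] rpy [ 3.1414e+00  1.2000e-03 -2.9762e+00] F [-0.4  1.   0.9] M [ 0.07 -0.04  0.03] g 65.8 q [-0.7   0.57  0.07  1.86 -0.06  0.71  1.14]
rz total 0.05 shift in present axes [ 2.  -0.1 10.6] in final axes [ 2.  -0.1 10.6]
```

View pics/w8_raw.png

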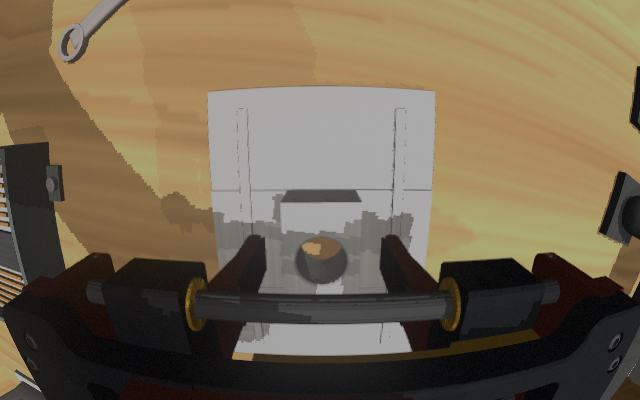

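Call:
{"fn": "carry_out", "kwargs": {
  "rows": [
    {"rx": 0, "ry": 0, "rz": 0, "tx": 1.5, "ty": 0, "tz": 10, "hand": 75},
    {"rx": 0, "ry": 0, "rz": 0, "tx": 0, "ty": 0, "tz": 0, "hand": 40},
    {"rx": 0, "ry": 0, "rz": 0, "tx": 0, "ty": 0, "tz": 0, "hand": 30},
    {"rx": 0, "ry": 0, "rz": 0, "tx": 0, "ty": 0, "tz": 0, "hand": 30},
    {"rx": 0, "ry": 0, "rz": 0, "tx": 0, "ty": 0, "tz": 0, "hand": 30}
  ],
  "grip_force": 45
}}

```text
time_s: 10.3
tool_pos: [494.1, 314.1, 19.2]
tool_rot: [-3.141, 0.0, -2.974]
wrist_force: [-0.5, -2.1, 1.8]
grip_width: 0.457
```

Call:
{"fn": "carry_out", "kwargs": {
  "rows": [
    {"rx": 0, "ry": 0, "rz": 0, "tx": 0, "ty": 0, "tz": -10, "hand": 30},
    {"rx": 0, "ry": 0, "rz": 0, "tx": 0, "ty": 0, "tz": -20, "hand": 30},
    {"rx": 0, "ry": 0, "rz": 0, "tx": 0, "ty": 0, "tz": 0, "hand": 30}
  ]
}}

```text
time_s: 10.6
tool_pos: [495.1, 315.3, 51.2]
tool_rot: [3.14, 0.003, -2.974]
wrist_force: [0.4, 0.1, -3.0]
grip_width: 0.45
```

Run:
```python
from h import *
st(); c,im=snap('wrist','w9');plan(494.7,314.3,20,3.3066)
```

```text
t 10.6 tcp [495.1 315.3  51.2] rpy [ 3.1398  0.0033 -2.9742] F [ 0.4  0.1 -3. ] M [ 0.07 -0.01 -0.05] g 39.6 q [-0.71  0.54  0.08  1.85 -0.06  0.74  1.14]
rz total 0.14 shift in present axes [ 0.  -0.7 30.1] in final axes [ 0.  -0.7 30.1]
```

View pics/w9_raw.png

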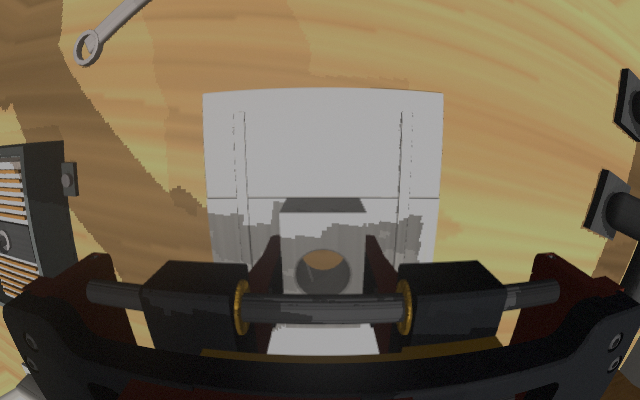

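Run:
```python
from fit import *
np.set_printoptions(suppress=True,precision=2)
W=camw([495.1,315.3,51.2],[3.1398,.0033,-2.9742])
for v in (270,272,274): print(at(W,323,v,78))
c,t=snap('top','t9');c,s=snap('scene','s9')
crop(t,285,180,345,270,6,'t9c');crop(s,290,170,390,260,5,'s9c')
crop(cv2.imread('pics/w6_raw.png'),500,140,610,280,4,'w6c');crop(cv2.imread('pics/w7_raw.png'),50,120,170,270,4,'w7s')
a=[cv2.imread(f'pics/{n}.png') for n in ('t9c','w6c')];b=[cv2.imread(f'pics/{n}.png') for n in ('s9c',)]
h=max(x.shape[0] for x in a); cv2.imwrite('pics/j9.png',np.hstack([cv2.copyMakeBorder(x,0,h-x.shape[0],0,0,0) for x in a]))
```

```text
[491.82 315.73  78.  ]
[492.89 315.91  78.  ]
[493.97 316.09  78.  ]
```

View pics/j9.png

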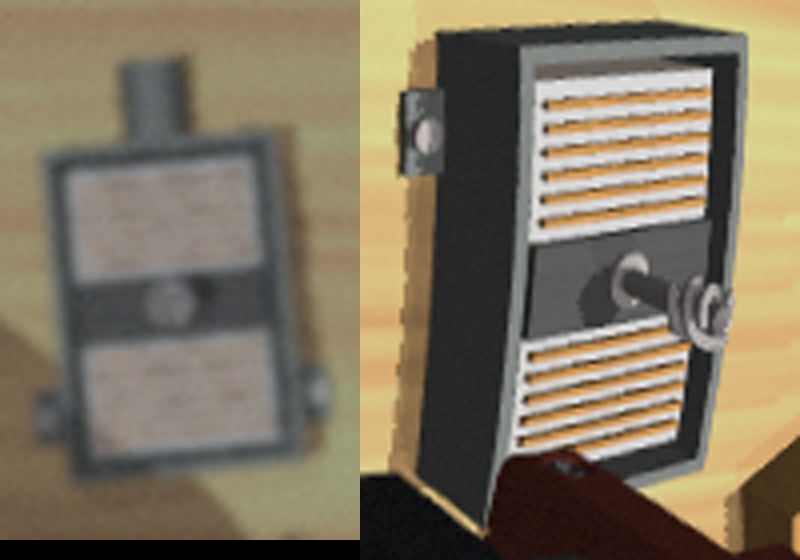

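View pics/s9c.png

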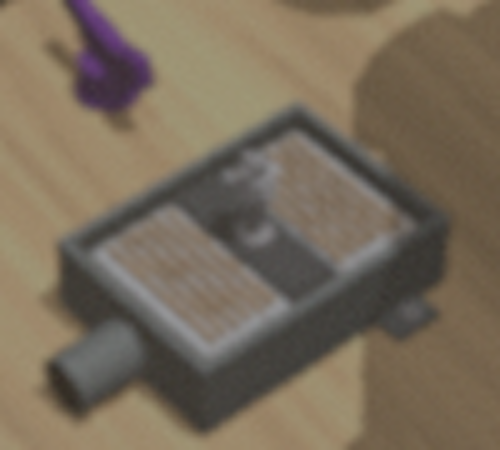

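View pics/w7s.png

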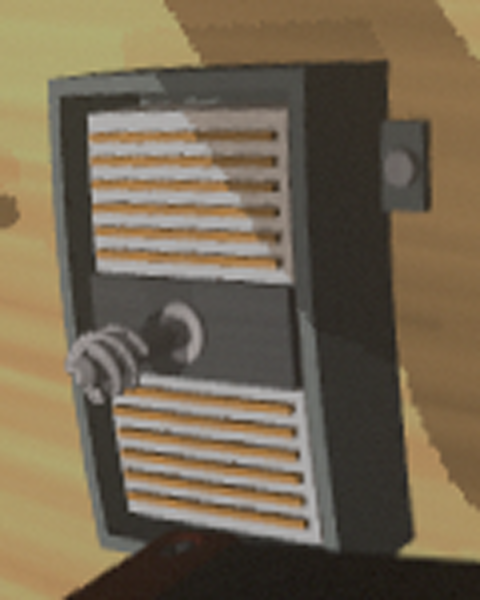

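Run:
```python
from fit import *
np.set_printoptions(suppress=True,precision=2)
W6=camw([520,-319.2,217.2],[-3.137,.0107,3.12]);W7=camw([490.2,316.6,207.9],[-3.1409,-.0029,-2.9689])
for n,c,u,v in (('w6',W6,590.,217.7),('w7',W7,70.2,214.2),('top',T,312.9,229.9)): print(n,at(c,u,v,102))
# housing fit wrist with earlier + t9
C=[(-85,-60,50),(-85,60,50),(85,60,50),(85,-60,50)]
f=lambda u,v:(285+u/6-.4,180+v/6-.4)
print(*fit([(T,C,np.array([f(303,455),f(77,480),f(42,153),f(272,130)]))],[548,24,.1]))
```

```text
w6 [544.36  17.43 102.  ]
w7 [548.96  27.25 102.  ]
top [547.16  24.4  102.  ]
[548.08  23.16   0.11] [[ 1.1  0.7]
 [-0.9  0.7]
 [-0.6 -0.7]
 [ 0.4 -0.8]]
```

Run:
```python
from h import *
st();plan(548.2,24.3,145,np.pi+.095)
```

```text
t 10.75 tcp [493.5 314.3  48.5] rpy [-3.1415e+00 -4.0000e-04 -2.9740e+00] F [-0.4  0.8 -3.2] M [ 0.03  0.03 -0.03] g 39.6 q [-0.71  0.54  0.08  1.86 -0.06  0.74  1.14]
rz total 4.16 shift in present axes [  -5.5 -295.   -96.5] in final axes [ -26.9 -293.9  -96.5]
```

Call:
{"fn": "carry_out", "kwargs": {
  "rows": [
    {"rx": 0, "ry": 0, "rz": 0, "tx": 0, "ty": 0, "tz": -32, "hand": 30},
    {"rx": 0, "ry": 0, "rz": 2.1, "tx": 0, "ty": 0, "tz": -32, "hand": 30},
    {"rx": 0, "ry": 0, "rz": 2.1, "tx": 0, "ty": 0, "tz": -32.5, "hand": 30},
    {"rx": 0, "ry": 0, "rz": 0, "tx": -3.4, "ty": -36.7, "tz": 0, "hand": 30},
    {"rx": 0, "ry": 0, "rz": 0, "tx": -3.4, "ty": -36.7, "tz": 0, "hand": 30},
    {"rx": 0, "ry": 0, "rz": 0, "tx": -3.4, "ty": -36.7, "tz": 0, "hand": 30},
    {"rx": 0, "ry": 0, "rz": 0, "tx": -3.4, "ty": -36.7, "tz": 0, "hand": 30},
    {"rx": 0, "ry": 0, "rz": 0, "tx": -3.4, "ty": -36.7, "tz": 0, "hand": 30},
    {"rx": 0, "ry": 0, "rz": 0, "tx": -3.4, "ty": -36.7, "tz": 0, "hand": 30},
    {"rx": 0, "ry": 0, "rz": 0, "tx": -3.4, "ty": -36.7, "tz": 0, "hand": 30},
    {"rx": 0, "ry": 0, "rz": 0, "tx": -3.4, "ty": -36.7, "tz": 0, "hand": 30},
    {"rx": 0, "ry": 0, "rz": 0, "tx": 0, "ty": 0, "tz": 0, "hand": 30}
  ]
}}

```text
time_s: 11.95
tool_pos: [548.6, 18.0, 144.6]
tool_rot: [-3.138, -0.001, -3.055]
wrist_force: [0.2, -0.3, -3.7]
grip_width: 0.449
```

Call:
{"fn": "carry_out", "kwargs": {
  "rows": [
    {"rx": 0, "ry": 0, "rz": 0, "tx": 0, "ty": 0, "tz": 0, "hand": 30}
  ]
}}

```text
time_s: 12.05
tool_pos: [548.1, 23.6, 144.5]
tool_rot: [-3.142, -0.001, -3.05]
wrist_force: [-0.3, 0.4, -3.9]
grip_width: 0.453
```

Run:
```python
from h import *
st(); c,im=snap('wrist','w10');c,s=snap('scene','s10')
plan(548.2,24.3,145,np.pi+.095)
crop(s,250,130,410,250,5,'s10c')
```

```text
t 12.05 tcp [548.1  23.6 144.5] rpy [-3.1415e+00 -1.5000e-03 -3.0499e+00] F [-0.3  0.4 -3.9] M [0.12 0.03 0.02] g 39.9 q [-0.29  0.37  0.2   1.88 -0.09  0.91  1.61]
rz total 0.01 shift in present axes [-0.  -1.4 -0.3] in final axes [-0.  -1.4 -0.3]
```

View pics/w10_raw.png

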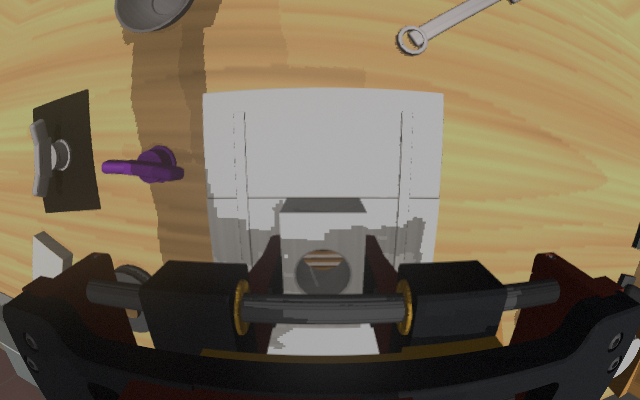

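View pics/s10c.png

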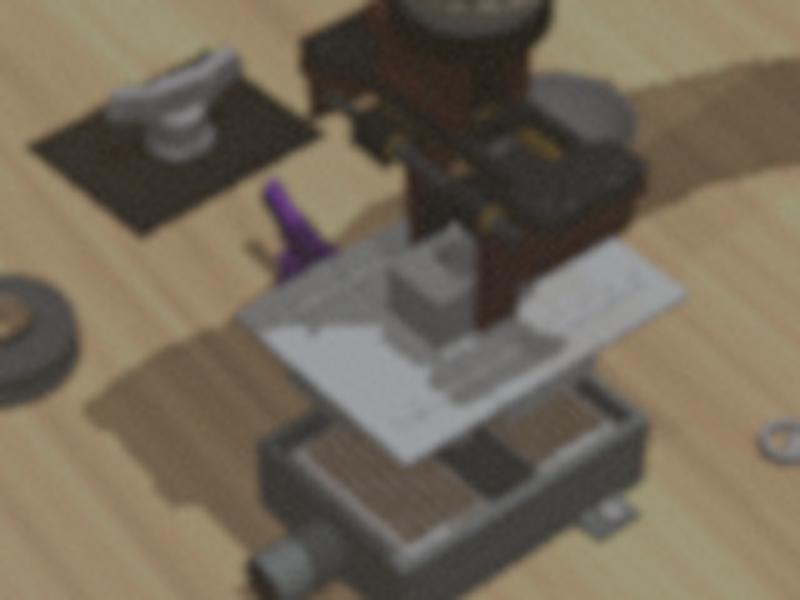

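Call:
{"fn": "carry_out", "kwargs": {
  "rows": [
    {"rx": 0, "ry": 0, "rz": 0, "tx": 0, "ty": 0, "tz": 17, "hand": 30},
    {"rx": 0, "ry": 0, "rz": 0, "tx": 0, "ty": 0, "tz": 13, "hand": 30},
    {"rx": 0, "ry": 0, "rz": 0, "tx": 0, "ty": 0, "tz": 0, "hand": 30},
    {"rx": 0, "ry": 0, "rz": 0, "tx": 0, "ty": 0, "tz": 0, "hand": 30}
  ]
}}

```text
time_s: 12.55
tool_pos: [548.3, 25.2, 115.1]
tool_rot: [3.142, -0.001, -3.046]
wrist_force: [0.4, 0.4, -2.9]
grip_width: 0.455
```

Run:
```python
from h import *
st(); c,im=snap('wrist','w11')
crop(im,270,190,380,310,5,'w11c')
crop(cv2.imread('pics/w10_raw.png'),270,190,380,310,5,'w10c')
```

```text
t 12.55 tcp [548.3  25.2 115.1] rpy [ 3.1416e+00 -1.1000e-03 -3.0464e+00] F [ 0.4  0.4 -2.9] M [ 0.01 -0.01  0.03] g 40.0 q [-0.28  0.4   0.19  1.91 -0.1   0.84  1.62]
```

View pics/w11c.png

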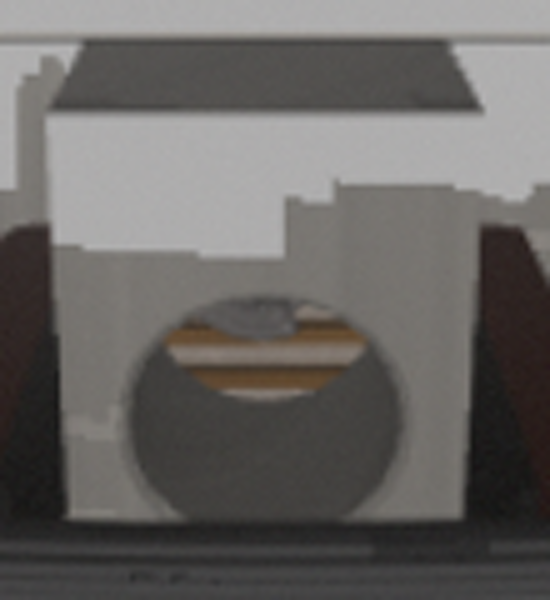

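View pics/w10c.png

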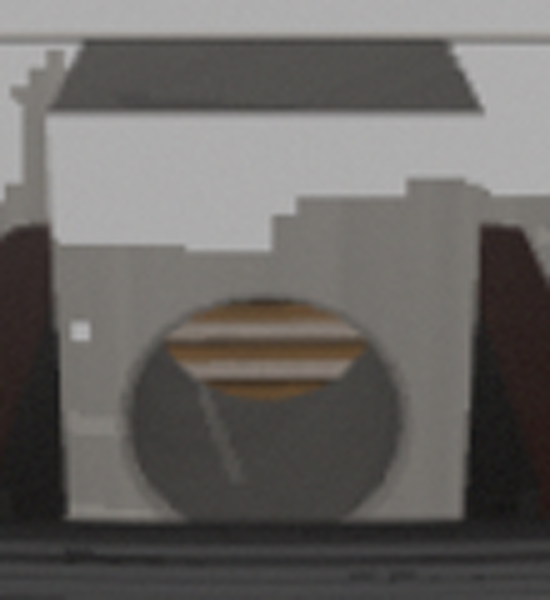

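```bash
cat > ov.py <<'E'
from fit import *
def circ(cx,cy,r,z,n=60):
    t=np.linspace(0,2*np.pi,n); return np.c_[cx+r*np.cos(t),cy+r*np.sin(t),np.full(n,z)]
def overlay(png,pos,rot,hx,hy,sx,sy,box,s,out):
    W=camw(pos,rot); im=cv2.imread(png); x0,y0,x1,y1=box
    im=cv2.resize(im[y0:y1,x0:x1],None,fx=s,fy=s,interpolation=cv2.INTER_CUBIC)
    def d(P,col):
        q=((proj(W,P)-[x0,y0]+.5)*s-.5); cv2.polylines(im,[np.int32(np.round(q*8))],True,col,1,cv2.LINE_AA,3)
    z=pos[2]
    d(circ(hx,hy,13.5,z+26.8),(0,0,255)); d(circ(hx,hy,13.5,z-7.2),(0,0,255))
    d(circ(sx,sy,5,102),(0,255,0)); d(circ(sx,sy,11,96),(255,255,0))
    cv2.imwrite(out,im)
E
python3 - <<'E'
from ov import *
p=[548.3,25.2,115.1]; r=[3.1416,-.0011,-3.0464]
overlay('pics/w11_raw.png',p,r,548.8,25.2,548.5,24.3,(270,190,380,310),5,'pics/o11.png')
E
```

```text
(no output)
```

View pics/o11.png

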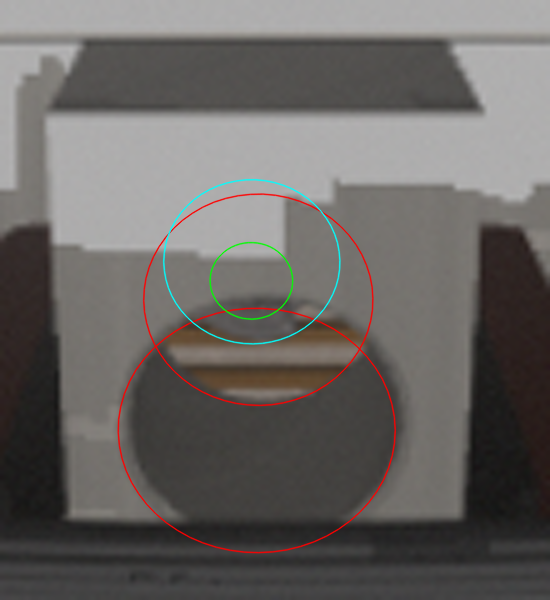

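Run:
```python
from ov import *
p=[548.3,25.2,115.1]; r=[3.1416,-.0011,-3.0464]
im=cv2.imread('pics/w11_raw.png')
im=cv2.convertScaleAbs(im,alpha=1.6)
cv2.imwrite('pics/tmp.png',im)
crop(im,292,240,358,280,12,'w11z')
```

```text
(no output)
```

View pics/w11z.png

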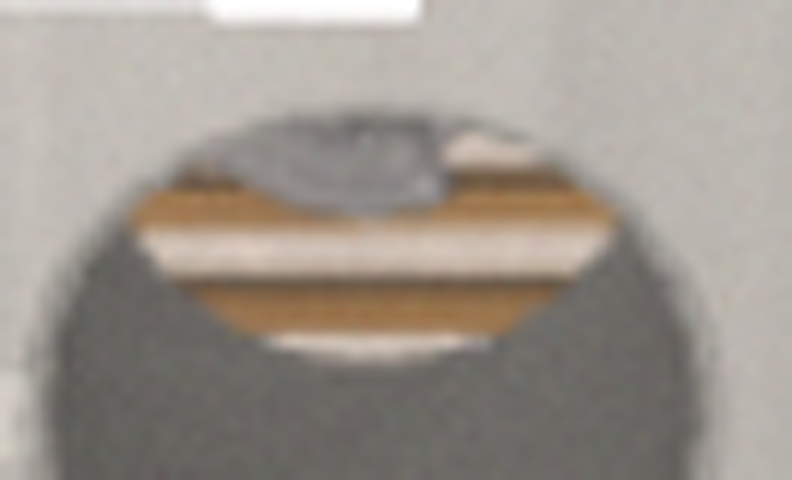

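Call:
{"fn": "carry_out", "kwargs": {
  "rows": [
    {"rx": 0, "ry": 0, "rz": 0, "tx": 0, "ty": -1, "tz": 4, "hand": 30},
    {"rx": 0, "ry": 0, "rz": 0, "tx": 0, "ty": 0, "tz": 5, "hand": 30},
    {"rx": 0, "ry": 0, "rz": 0, "tx": 0, "ty": 0, "tz": 5, "hand": 30},
    {"rx": 0, "ry": 0, "rz": 0, "tx": 0, "ty": 0, "tz": 4, "hand": 30},
    {"rx": 0, "ry": 0, "rz": 0, "tx": 0, "ty": 0, "tz": 0, "hand": 30}
  ]
}}

```text
time_s: 13.1
tool_pos: [548.2, 23.6, 96.6]
tool_rot: [3.142, -0.001, -3.048]
wrist_force: [-0.6, 0.5, -4.0]
grip_width: 0.453
```

Run:
```python
from h import *
st(); c,im=snap('wrist','w12'); im=cv2.convertScaleAbs(im,alpha=1.6)
crop(im,292,240,358,300,12,'w12z')
```

```text
t 13.1 tcp [548.2  23.6  96.6] rpy [ 3.1416e+00 -1.3000e-03 -3.0475e+00] F [-0.6  0.5 -4. ] M [0.01 0.03 0.03] g 39.9 q [-0.27  0.43  0.18  1.92 -0.11  0.8   1.63]
```

View pics/w12z.png

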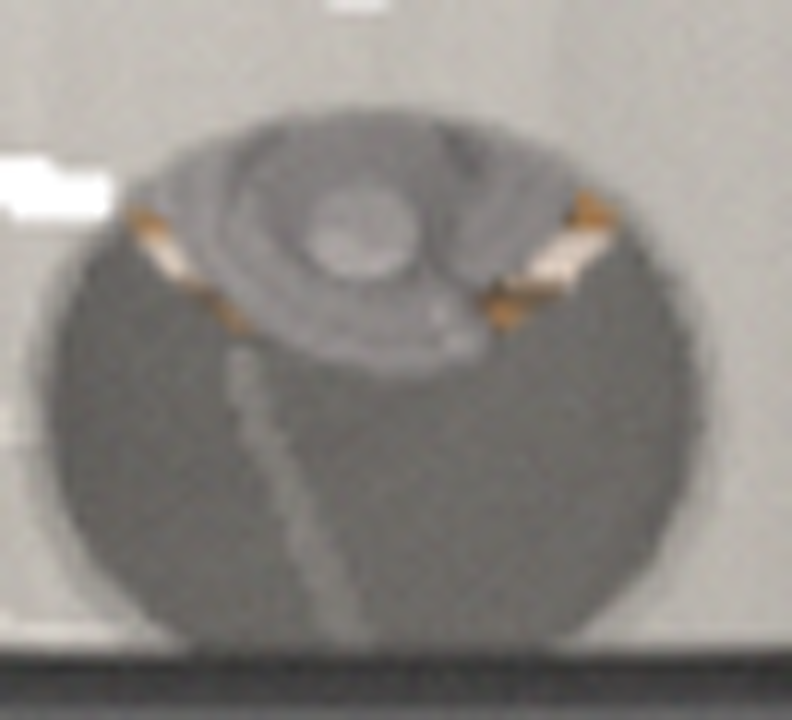

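Run:
```python
from ov import *
p=[548.2,23.6,96.6]; r=[3.1416,-.0013,-3.0475]
cv2.imwrite('pics/tmp2.png',cv2.convertScaleAbs(cv2.imread('pics/w12_raw.png'),alpha=1.6))
overlay('pics/tmp2.png',p,r,548.0,24.3,548.0,24.3,(292,225,358,300),10,'pics/o12.png')
```

```text
(no output)
```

View pics/o12.png

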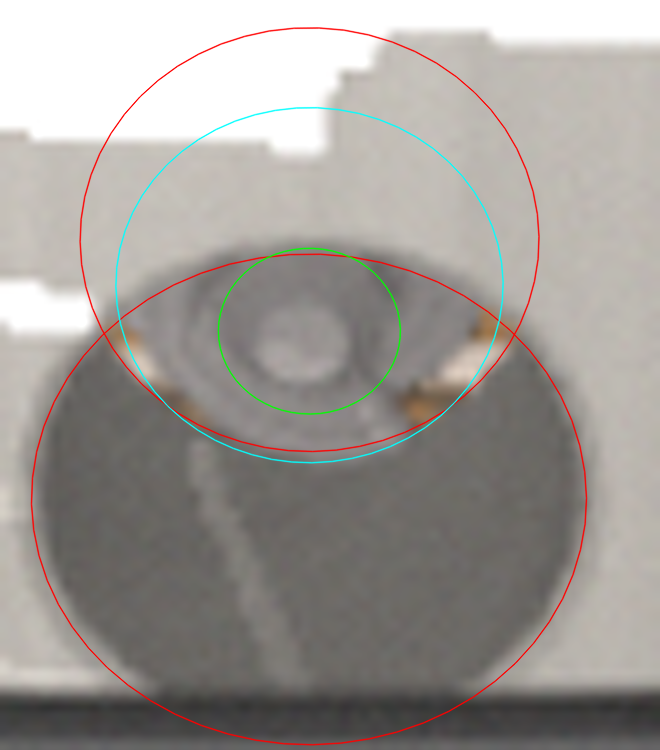

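Call:
{"fn": "carry_out", "kwargs": {
  "rows": [
    {"rx": 0, "ry": 0, "rz": 0, "tx": -0.4, "ty": 0, "tz": 7, "hand": 30},
    {"rx": 0, "ry": 0, "rz": 0, "tx": 0, "ty": 0, "tz": 8, "hand": 30},
    {"rx": 0, "ry": 0, "rz": 0, "tx": 0, "ty": 0, "tz": 8, "hand": 30},
    {"rx": 0, "ry": 0, "rz": 0, "tx": 0, "ty": 0, "tz": 0, "hand": 30}
  ]
}}

```text
time_s: 13.55
tool_pos: [548.0, 23.6, 72.8]
tool_rot: [-3.142, -0.003, -3.047]
wrist_force: [-0.3, 0.2, -2.9]
grip_width: 0.454
```

Run:
```python
from h import *
st(); c,im=snap('wrist','w13'); c,s=snap('scene','s13')
crop(s,270,150,390,250,5,'s13c')
crop(im,200,80,450,300,3,'w13c')
```

```text
t 13.55 tcp [548.   23.6  72.8] rpy [-3.1415e+00 -2.5000e-03 -3.0473e+00] F [-0.3  0.2 -2.9] M [0.03 0.05 0.04] g 39.9 q [-0.27  0.46  0.18  1.94 -0.12  0.75  1.64]
```

View pics/w13c.png

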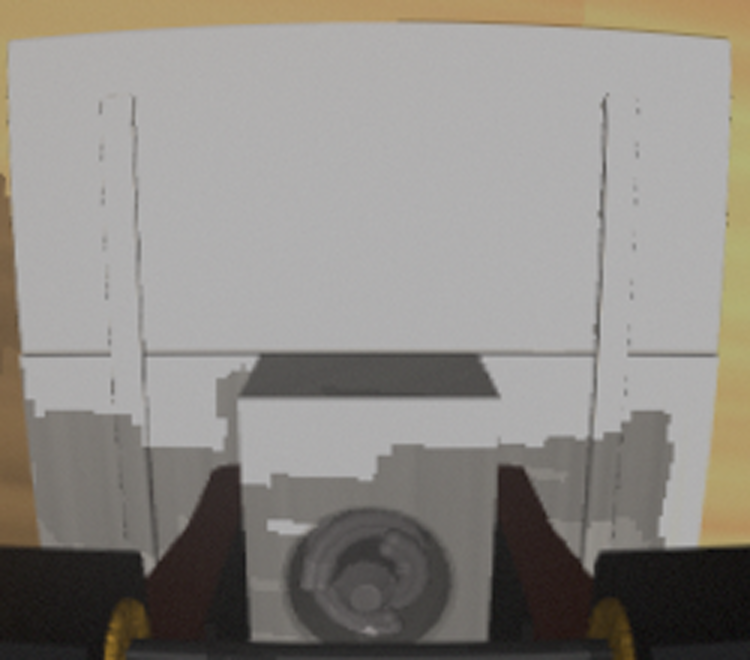

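View pics/s13c.png

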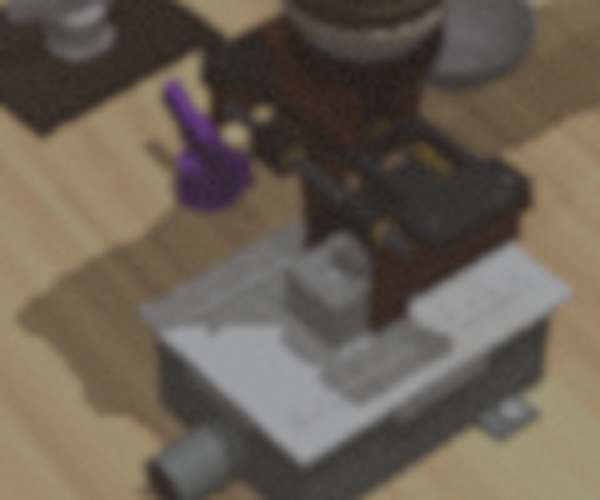

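Call:
{"fn": "carry_out", "kwargs": {
  "rows": [
    {"rx": 0, "ry": 0, "rz": 0, "tx": 0, "ty": 0, "tz": 4, "hand": 30},
    {"rx": 0, "ry": 0, "rz": 0, "tx": 0, "ty": 0, "tz": 4, "hand": 30},
    {"rx": 0, "ry": 0, "rz": 0, "tx": 0, "ty": 0, "tz": 0, "hand": 30}
  ]
}}

```text
time_s: 13.95
tool_pos: [548.7, 23.7, 65.9]
tool_rot: [3.142, -0.001, -3.048]
wrist_force: [-0.4, 0.1, -3.1]
grip_width: 0.451
```

Call:
{"fn": "carry_out", "kwargs": {
  "rows": [
    {"rx": 0, "ry": 0, "rz": 0, "tx": 0, "ty": 0, "tz": 3, "hand": 30},
    {"rx": 0, "ry": 0, "rz": 0, "tx": 0, "ty": 0, "tz": 2, "hand": 30},
    {"rx": 0, "ry": 0, "rz": 0, "tx": 0, "ty": 0, "tz": 0, "hand": 30}
  ]
}}

```text
time_s: 14.25
tool_pos: [548.9, 23.7, 61.1]
tool_rot: [3.142, -0.0, -3.047]
wrist_force: [-0.3, 0.6, -3.1]
grip_width: 0.449
```

Call:
{"fn": "carry_out", "kwargs": {
  "rows": [
    {"rx": 0, "ry": 0, "rz": 0, "tx": 0, "ty": 0, "tz": 2, "hand": 30},
    {"rx": 0, "ry": 0, "rz": 0, "tx": 0, "ty": 0, "tz": 0, "hand": 30}
  ]
}}

```text
time_s: 14.45
tool_pos: [549.0, 23.7, 59.2]
tool_rot: [3.142, -0.0, -3.048]
wrist_force: [0.1, -0.7, -3.5]
grip_width: 0.451
```

Call:
{"fn": "carry_out", "kwargs": {
  "rows": [
    {"rx": 0, "ry": 0, "rz": 0, "tx": 0, "ty": 0, "tz": 1.5, "hand": 30},
    {"rx": 0, "ry": 0, "rz": 0, "tx": 0, "ty": 0, "tz": 0, "hand": 30}
  ]
}}

```text
time_s: 14.65
tool_pos: [549.0, 23.6, 57.7]
tool_rot: [3.142, -0.0, -3.048]
wrist_force: [0.0, 0.2, -3.0]
grip_width: 0.454
```

Call:
{"fn": "carry_out", "kwargs": {
  "rows": [
    {"rx": 0, "ry": 0, "rz": 0, "tx": 0, "ty": 0, "tz": 1, "hand": 30},
    {"rx": 0, "ry": 0, "rz": 0, "tx": 0, "ty": 0, "tz": 0, "hand": 30}
  ]
}}

```text
time_s: 14.85
tool_pos: [549.2, 23.7, 57.2]
tool_rot: [3.142, 0.0, -3.047]
wrist_force: [-1.2, 0.5, 1.6]
grip_width: 0.453
```

Call:
{"fn": "carry_out", "kwargs": {
  "rows": [
    {"rx": 0, "ry": 0, "rz": 0, "tx": 0, "ty": 0, "tz": 0, "hand": 75},
    {"rx": 0, "ry": 0, "rz": 0, "tx": 0, "ty": 0, "tz": 0, "hand": 75},
    {"rx": 0, "ry": 0, "rz": 0, "tx": 0, "ty": 0, "tz": 0, "hand": 75},
    {"rx": 0, "ry": 0, "rz": 0, "tx": 0, "ty": 0, "tz": -20, "hand": 75},
    {"rx": 0, "ry": 0, "rz": 0, "tx": 0, "ty": 0, "tz": -45, "hand": 75},
    {"rx": 0, "ry": 0, "rz": 0, "tx": 0, "ty": 0, "tz": -45, "hand": 75},
    {"rx": 0, "ry": 0, "rz": 0, "tx": 0, "ty": 0, "tz": -45, "hand": 75},
    {"rx": 0, "ry": 0, "rz": 0, "tx": 0, "ty": 0, "tz": 0, "hand": 75},
    {"rx": 0, "ry": 0, "rz": 0, "tx": 0, "ty": 0, "tz": 0, "hand": 75}
  ]
}}

```text
time_s: 15.75
tool_pos: [549.6, 23.8, 212.9]
tool_rot: [3.141, 0.003, -3.048]
wrist_force: [-0.8, 0.1, -0.7]
grip_width: 0.748
```

Run:
```python
from h import *
st(); c,im=snap('wrist','w14'); c,s=snap('scene','s14')
crop(s,270,150,390,250,5,'s14c')
crop(im,200,80,450,280,3,'w14c')
plan(517.2,-317,120,3.12)
```

```text
t 15.75 tcp [549.6  23.8 212.9] rpy [ 3.1412e+00  2.7000e-03 -3.0475e+00] F [-0.8  0.1 -0.7] M [ 0.1  -0.01 -0.02] g 65.9 q [-0.3   0.29  0.21  1.81 -0.07  1.05  1.6 ]
rz total 6.64 shift in present axes [  63.  -336.3   90.7] in final axes [  23.7 -341.3   90.7]
```

View pics/w14c.png

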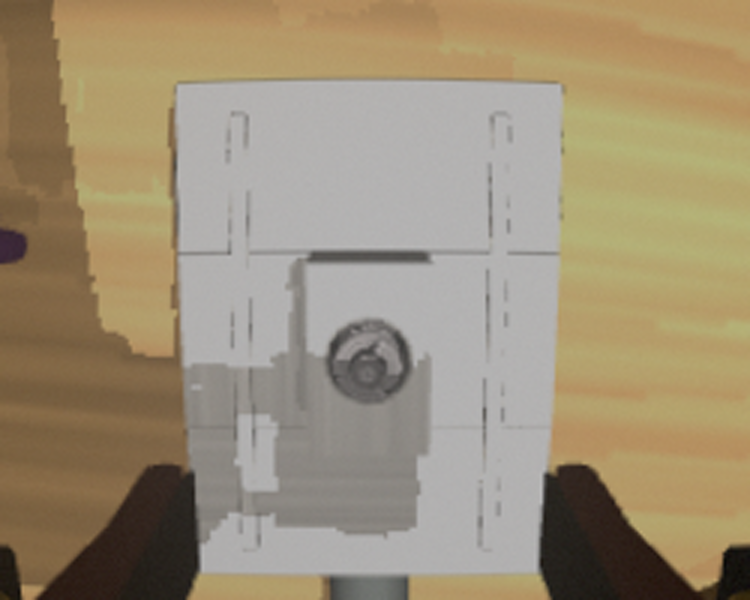

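View pics/s14c.png

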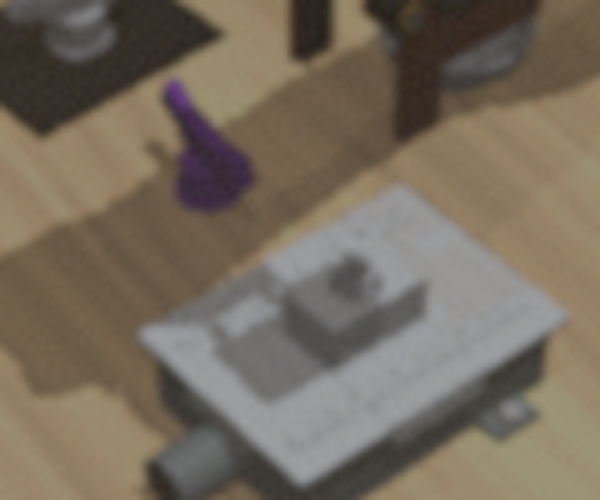

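Call:
{"fn": "carry_out", "kwargs": {
  "rows": [
    {"rx": 0, "ry": 0, "rz": 6.6, "tx": 0, "ty": 0, "tz": 0, "hand": 75},
    {"rx": 0, "ry": 0, "rz": 0, "tx": 3, "ty": -42.7, "tz": 0, "hand": 75},
    {"rx": 0, "ry": 0, "rz": 0, "tx": 3, "ty": -42.7, "tz": 0, "hand": 75},
    {"rx": 0, "ry": 0, "rz": 0, "tx": 3, "ty": -42.7, "tz": 0, "hand": 75},
    {"rx": 0, "ry": 0, "rz": 0, "tx": 3, "ty": -42.7, "tz": 0, "hand": 75},
    {"rx": 0, "ry": 0, "rz": 0, "tx": 3, "ty": -42.7, "tz": 0, "hand": 75},
    {"rx": 0, "ry": 0, "rz": 0, "tx": 3, "ty": -42.7, "tz": 0, "hand": 75},
    {"rx": 0, "ry": 0, "rz": 0, "tx": 3, "ty": -42.7, "tz": 20, "hand": 60},
    {"rx": 0, "ry": 0, "rz": 0, "tx": 3, "ty": -42.7, "tz": 30, "hand": 50},
    {"rx": 0, "ry": 0, "rz": 0, "tx": 0, "ty": 0, "tz": 40, "hand": 50},
    {"rx": 0, "ry": 0, "rz": 0, "tx": 0, "ty": 0, "tz": 0, "hand": 50},
    {"rx": 0, "ry": 0, "rz": 0, "tx": 0, "ty": 0, "tz": 0, "hand": 50}
  ]
}}

```text
time_s: 17.05
tool_pos: [517.3, -314.4, 121.9]
tool_rot: [3.14, -0.004, 3.121]
wrist_force: [0.4, 1.0, 0.5]
grip_width: 0.502
```

Run:
```python
from fit import *
st(); c,im=snap('wrist','w15'); 
crop(im,220,100,420,300,4,'w15c')
plan(517.2,-317,31.5,3.12)
W14=camw([549.6,23.8,212.9],[3.1412,.0027,-3.0475])
print('stud',at(W14,322.3,204,102))
```

```text
t 17.05 tcp [ 517.3 -314.4  121.9] rpy [ 3.1398 -0.0036  3.121 ] F [0.4 1.  0.5] M [-0.03 -0.03  0.01] g 44.2 q [ 0.22  0.49  0.34  1.77 -0.2   0.92  2.19]
rz total 0.1 shift in present axes [ 1.3 -2.5 92. ] in final axes [ 1.2 -2.5 92. ]
stud [548.27799877  24.18480087 102.        ]
```

View pics/w15c.png

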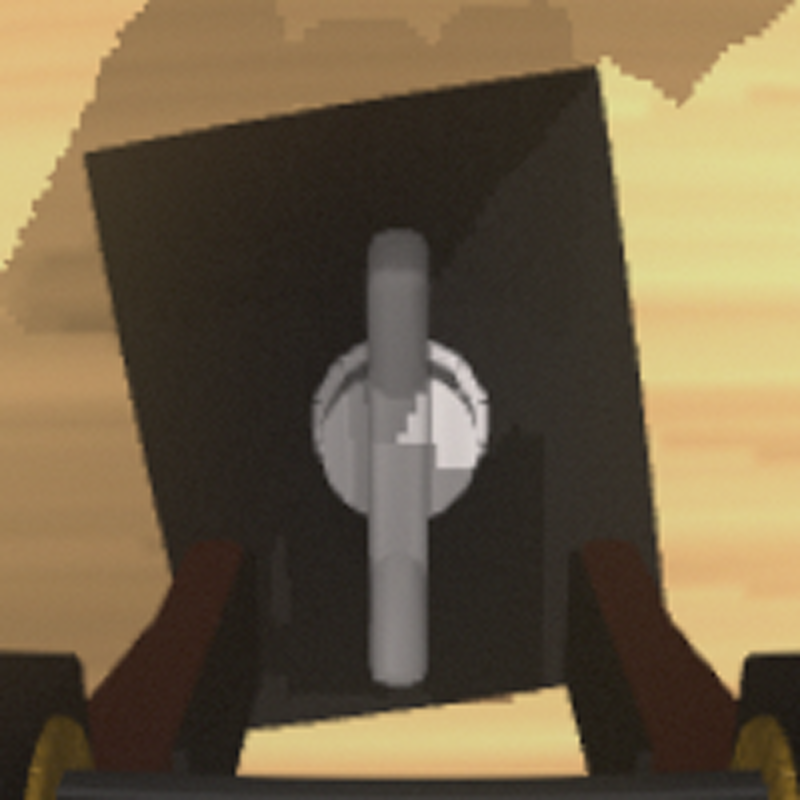

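```bash
cat > ov2.py <<'E'
from ov import *
def ovn(png,pos,rot,nx,ny,z0,yaw,box,s,out):
    W=camw(pos,rot); im=cv2.imread(png); x0,y0,x1,y1=box
    im=cv2.resize(im[y0:y1,x0:x1],None,fx=s,fy=s,interpolation=cv2.INTER_CUBIC)
    def d(P,col):
        q=((proj(W,P)-[x0,y0]+.5)*s-.5); cv2.polylines(im,[np.int32(np.round(q*8))],True,col,1,cv2.LINE_AA,3)
    d(circ(nx,ny,20,z0+4),(0,0,255)); d(circ(nx,ny,16.5,z0+26),(0,255,0))
    c,sn=np.cos(yaw),np.sin(yaw)
    d(np.array([[nx+c*a-sn*b,ny+sn*a+c*b,z0+52] for a,b in ((45,6),(45,-6),(-45,-6),(-45,6))]),(255,0,0))
    cv2.imwrite(out,im)
E
python3 - <<'E'
from ov2 import *
ovn('pics/w15_raw.png',[517.3,-314.4,121.9],[3.1398,-.0036,3.121],517.2,-317.0,3,-.02,(220,100,420,300),4,'pics/o15.png')
E
```

```text
(no output)
```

View pics/o15.png

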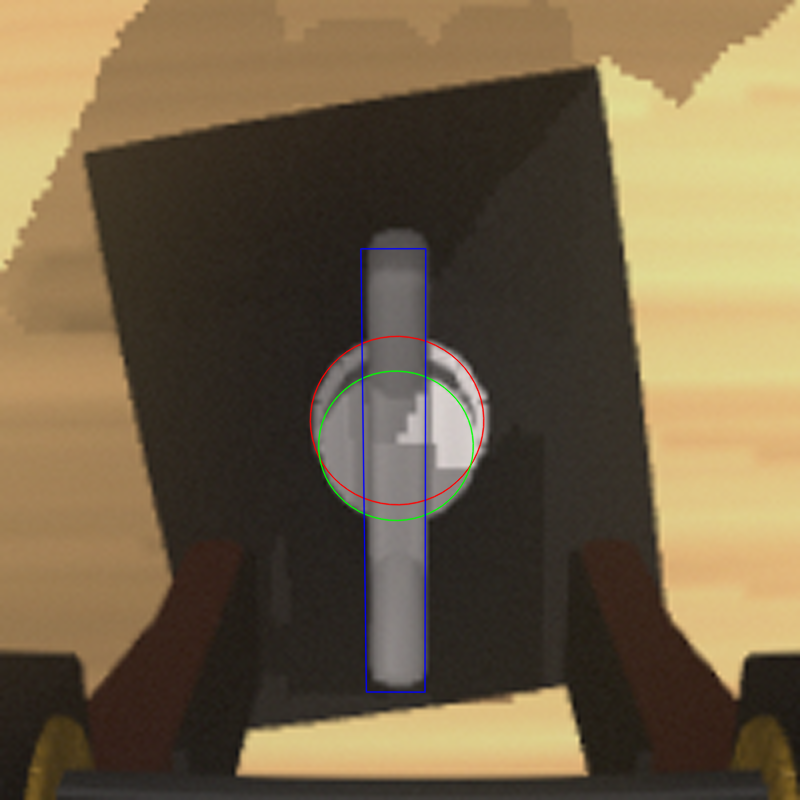

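Call:
{"fn": "carry_out", "kwargs": {
  "rows": [
    {"rx": 0, "ry": 0, "rz": 0, "tx": 0.5, "ty": 0, "tz": 40, "hand": 50},
    {"rx": 0, "ry": 0, "rz": 0, "tx": 0, "ty": 0, "tz": 35, "hand": 45},
    {"rx": 0, "ry": 0, "rz": 0, "tx": 0, "ty": 0, "tz": 14.5, "hand": 45},
    {"rx": 0, "ry": 0, "rz": 0, "tx": 0, "ty": 0, "tz": 0, "hand": 45},
    {"rx": 0, "ry": 0, "rz": 0, "tx": 0, "ty": 0, "tz": 0, "hand": 45}
  ]
}}

```text
time_s: 17.6
tool_pos: [518.8, -315.7, 35.5]
tool_rot: [-3.141, 0.002, 3.121]
wrist_force: [0.7, 0.3, 0.2]
grip_width: 0.449
```

Call:
{"fn": "carry_out", "kwargs": {
  "rows": [
    {"rx": 0, "ry": 0, "rz": 0, "tx": 1.5, "ty": -1, "tz": 3.5, "hand": 45},
    {"rx": 0, "ry": 0, "rz": 0, "tx": 0, "ty": 0, "tz": 0, "hand": 45},
    {"rx": 0, "ry": 0, "rz": 0, "tx": 0, "ty": 0, "tz": 0, "hand": 0},
    {"rx": 0, "ry": 0, "rz": 0, "tx": 0, "ty": 0, "tz": 0, "hand": 0},
    {"rx": 0, "ry": 0, "rz": 0, "tx": 0, "ty": 0, "tz": 0, "hand": 0},
    {"rx": 0, "ry": 0, "rz": 0, "tx": 0, "ty": 0, "tz": 0, "hand": 0}
  ],
  "grip_force": 35
}}

```text
time_s: 18.2
tool_pos: [516.1, -316.5, 30.3]
tool_rot: [-3.142, 0.0, 3.121]
wrist_force: [-0.4, -0.3, -0.7]
grip_width: 0.134
```

Call:
{"fn": "carry_out", "kwargs": {
  "rows": [
    {"rx": 0, "ry": 0, "rz": 0, "tx": 0, "ty": 0, "tz": -20, "hand": 0},
    {"rx": 0, "ry": 0, "rz": 0, "tx": 0, "ty": 0, "tz": -45, "hand": 0},
    {"rx": 0, "ry": 0, "rz": 0, "tx": 0, "ty": 0, "tz": -45, "hand": 0},
    {"rx": 0, "ry": 0, "rz": 0, "tx": 0, "ty": 0, "tz": -45, "hand": 0},
    {"rx": 0, "ry": 0, "rz": 0, "tx": 0, "ty": 0, "tz": 0, "hand": 0},
    {"rx": 0, "ry": 0, "rz": 0, "tx": 0, "ty": 0, "tz": 0, "hand": 0}
  ]
}}

```text
time_s: 18.8
tool_pos: [516.4, -316.6, 186.1]
tool_rot: [-3.141, 0.002, 3.121]
wrist_force: [-0.3, -0.4, -1.3]
grip_width: 0.133
```

Run:
```python
from h import *
st(); plan(548.5,24.4,180,3.2); plan(548.5,24.4,180,3.22)
```

```text
t 18.8 tcp [ 516.4 -316.6  186.1] rpy [-3.1411e+00  2.0000e-03  3.1207e+00] F [-0.3 -0.4 -1.3] M [0.05 0.02 0.04] g 11.7 q [ 0.2   0.42  0.37  1.71 -0.17  1.04  2.17]
rz total -4.55 shift in present axes [-24.9 341.6   6.1] in final axes [-51.9 338.5   6.1]
rz total -5.69 shift in present axes [-24.9 341.6   6.1] in final axes [-58.7 337.4   6.1]
```

Call:
{"fn": "carry_out", "kwargs": {
  "rows": [
    {"rx": 0, "ry": 0, "rz": 0, "tx": -3, "ty": 42.7, "tz": 0, "hand": 0},
    {"rx": 0, "ry": 0, "rz": 0, "tx": -3, "ty": 42.7, "tz": 0, "hand": 0},
    {"rx": 0, "ry": 0, "rz": 0, "tx": -3, "ty": 42.7, "tz": 0, "hand": 0},
    {"rx": 0, "ry": 0, "rz": 0, "tx": -3, "ty": 42.7, "tz": 0, "hand": 0},
    {"rx": 0, "ry": 0, "rz": 0, "tx": -3, "ty": 42.7, "tz": 0, "hand": 0},
    {"rx": 0, "ry": 0, "rz": 0, "tx": -3, "ty": 42.7, "tz": 0, "hand": 0},
    {"rx": 0, "ry": 0, "rz": 0, "tx": -3, "ty": 42.7, "tz": 15, "hand": 0},
    {"rx": 0, "ry": 0, "rz": 0, "tx": -3, "ty": 42.7, "tz": 20, "hand": 0},
    {"rx": 0, "ry": 0, "rz": 0, "tx": 0, "ty": 0, "tz": 10, "hand": 0},
    {"rx": 0, "ry": 0, "rz": 0, "tx": 0, "ty": 0, "tz": 0, "hand": 0},
    {"rx": 0, "ry": 0, "rz": 0, "tx": 0, "ty": 0, "tz": 0, "hand": 0}
  ]
}}

```text
time_s: 19.9
tool_pos: [546.5, 23.2, 139.2]
tool_rot: [-3.14, -0.002, 3.119]
wrist_force: [0.8, 0.2, -1.2]
grip_width: 0.133
```

Run:
```python
from h import *
st(); c,im=snap('wrist','w16'); plan(547.5,24.4,125,3.12); c,s=snap('scene','s16')
crop(s,270,130,400,230,5,'s16c'); crop(im,200,120,450,300,3,'w16c')
```

```text
t 19.9 tcp [546.5  23.2 139.2] rpy [-3.1404e+00 -2.2000e-03  3.1193e+00] F [ 0.8  0.2 -1.2] M [-0.07  0.01  0.02] g 11.7 q [-0.33  0.37  0.25  1.89 -0.11  0.89  1.52]
rz total -0.09 shift in present axes [-0.6  1.5 14.9] in final axes [-0.6  1.5 14.9]
```

View pics/w16c.png

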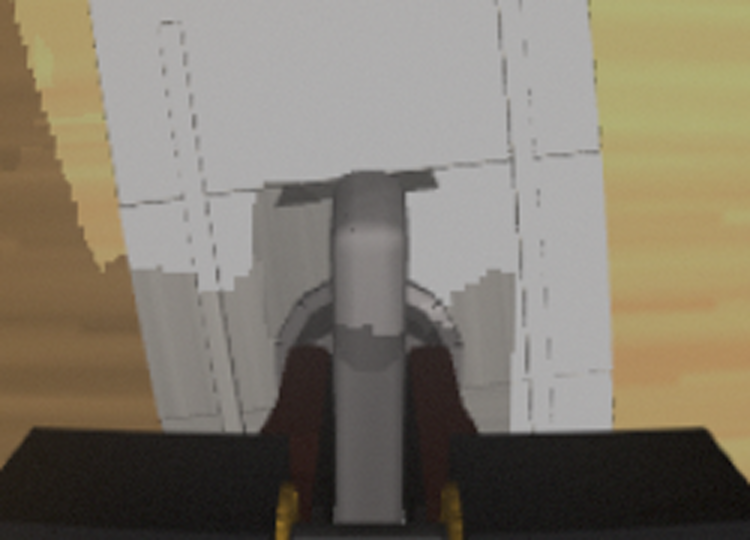

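View pics/s16c.png

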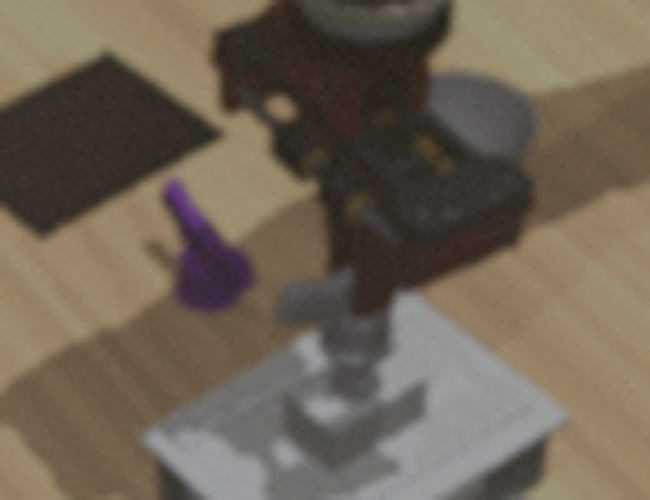

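Run:
```python
from ov2 import *
ovn('pics/w16_raw.png',[546.5,23.2,139.2],[-3.1404,-.0022,3.1193],547.5,23.2,111.9,-.022,(200,120,450,300),3,'pics/o16.png')
```

```text
(no output)
```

View pics/o16.png

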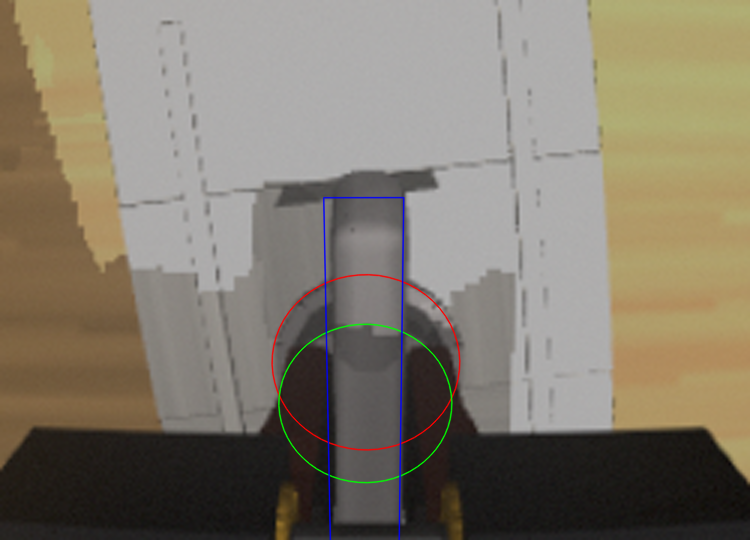

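Call:
{"fn": "carry_out", "kwargs": {
  "rows": [
    {"rx": 0, "ry": 0, "rz": 0, "tx": 0, "ty": 0, "tz": 0, "hand": 0}
  ]
}}

```text
time_s: 20.1
tool_pos: [547.5, 23.3, 140.7]
tool_rot: [-3.142, 0.001, 3.118]
wrist_force: [0.4, -0.7, -1.0]
grip_width: 0.136
```

Call:
{"fn": "carry_out", "kwargs": {
  "rows": [
    {"rx": 0, "ry": 0, "rz": 0, "tx": 0, "ty": 1, "tz": 0, "hand": 0},
    {"rx": 0, "ry": 0, "rz": 0, "tx": 0, "ty": 0, "tz": 7, "hand": 0},
    {"rx": 0, "ry": 0, "rz": 0, "tx": 0, "ty": 0, "tz": 5, "hand": 0},
    {"rx": 0, "ry": 0, "rz": 0, "tx": 0, "ty": 0, "tz": 0, "hand": 0},
    {"rx": 0, "ry": 0, "rz": 0, "tx": 0, "ty": 0, "tz": 0, "hand": 0}
  ]
}}

```text
time_s: 20.6
tool_pos: [547.0, 25.5, 127.9]
tool_rot: [-3.141, -0.001, 3.121]
wrist_force: [-0.4, -0.1, -0.8]
grip_width: 0.132
```

Call:
{"fn": "carry_out", "kwargs": {
  "rows": [
    {"rx": 0, "ry": 0, "rz": 0, "tx": 0, "ty": 0, "tz": 4, "hand": 0},
    {"rx": 0, "ry": 0, "rz": 0, "tx": 0, "ty": 0, "tz": 0, "hand": 0}
  ]
}}

```text
time_s: 20.8
tool_pos: [547.4, 25.4, 123.9]
tool_rot: [-3.141, 0.0, 3.121]
wrist_force: [-0.2, -1.4, -0.6]
grip_width: 0.134
```

Call:
{"fn": "carry_out", "kwargs": {
  "rows": [
    {"rx": 0, "ry": 0, "rz": 0, "tx": 0, "ty": -1, "tz": 0, "hand": 0},
    {"rx": 0, "ry": 0, "rz": 0, "tx": 0, "ty": 0, "tz": 3, "hand": 0},
    {"rx": 0, "ry": 0, "rz": 0, "tx": 0, "ty": 0, "tz": 0, "hand": 0}
  ]
}}

```text
time_s: 21.1
tool_pos: [546.9, 24.5, 120.8]
tool_rot: [-3.142, -0.001, 3.12]
wrist_force: [0.2, -1.3, -1.6]
grip_width: 0.133
```

Call:
{"fn": "carry_out", "kwargs": {
  "rows": [
    {"rx": 0, "ry": 0, "rz": 0, "tx": 0, "ty": 0, "tz": 1.5, "hand": 0},
    {"rx": 0, "ry": 0, "rz": 0, "tx": 0, "ty": 0, "tz": 0, "hand": 0}
  ]
}}

```text
time_s: 21.3
tool_pos: [547.2, 24.5, 119.7]
tool_rot: [3.142, -0.0, 3.12]
wrist_force: [-1.1, -1.4, 0.4]
grip_width: 0.141
```

Call:
{"fn": "carry_out", "kwargs": {
  "rows": [
    {"rx": 0, "ry": 0, "rz": 4, "tx": 0, "ty": 0.1, "tz": 0.4, "hand": 0},
    {"rx": 0, "ry": 0, "rz": 8, "tx": 0, "ty": 0.1, "tz": 0.5, "hand": 0},
    {"rx": 0, "ry": 0, "rz": 8, "tx": 0, "ty": 0.1, "tz": 0.5, "hand": 0},
    {"rx": 0, "ry": 0, "rz": 8, "tx": 0, "ty": 0.1, "tz": 0.5, "hand": 0},
    {"rx": 0, "ry": 0, "rz": 0, "tx": 0, "ty": 0, "tz": 0, "hand": 0}
  ]
}}

```text
time_s: 21.8
tool_pos: [547.3, 25.1, 117.7]
tool_rot: [-3.141, 0.0, 2.63]
wrist_force: [0.1, -1.4, -1.1]
grip_width: 0.136
```

Run:
```python
from h import *
st()
```

```text
t 21.8 tcp [547.3  25.1 117.7] rpy [-3.1414e+00  1.0000e-04  2.6300e+00] F [ 0.1 -1.4 -1.1] M [-0.15  0.01 -0.01] g 12.0 q [-0.41  0.41  0.35  1.92 -0.19  0.85  1.1 ]
```

Call:
{"fn": "carry_out", "kwargs": {
  "rows": [
    {"rx": 0, "ry": 0, "rz": 8, "tx": 0, "ty": 0.1, "tz": 0.5, "hand": 0},
    {"rx": 0, "ry": 0, "rz": 8, "tx": 0, "ty": 0.1, "tz": 0.5, "hand": 0},
    {"rx": 0, "ry": 0, "rz": 8, "tx": 0, "ty": 0.1, "tz": 0.5, "hand": 0},
    {"rx": 0, "ry": 0, "rz": 8, "tx": 0, "ty": 0.1, "tz": 0.5, "hand": 0},
    {"rx": 0, "ry": 0, "rz": 8, "tx": 0, "ty": 0.1, "tz": 0.6, "hand": 0},
    {"rx": 0, "ry": 0, "rz": 0, "tx": 0, "ty": 0, "tz": 0, "hand": 0}
  ]
}}

```text
time_s: 22.4
tool_pos: [547.8, 25.5, 115.2]
tool_rot: [3.141, 0.0, 1.936]
wrist_force: [-0.3, -0.4, -0.8]
grip_width: 0.133
```

Run:
```python
from h import *
st()
```

```text
t 22.4 tcp [547.8  25.5 115.2] rpy [3.1414e+00 3.0000e-04 1.9357e+00] F [-0.3 -0.4 -0.8] M [-0.09 -0.14  0.04] g 11.7 q [-0.54  0.44  0.52  1.92 -0.28  0.85  0.5 ]
```

Call:
{"fn": "carry_out", "kwargs": {
  "rows": [
    {"rx": 0, "ry": 0, "rz": 8, "tx": 0, "ty": 0.1, "tz": 0.5, "hand": 0},
    {"rx": 0, "ry": 0, "rz": 8, "tx": 0, "ty": 0.1, "tz": 0.5, "hand": 0},
    {"rx": 0, "ry": 0, "rz": 8, "tx": 0, "ty": 0.1, "tz": 0.5, "hand": 0},
    {"rx": 0, "ry": 0, "rz": 8, "tx": 0, "ty": 0.1, "tz": 0.5, "hand": 0},
    {"rx": 0, "ry": 0, "rz": 0, "tx": 0, "ty": 0, "tz": 0, "hand": 0}
  ]
}}

```text
time_s: 22.9
tool_pos: [548.4, 25.4, 113.2]
tool_rot: [3.141, 0.0, 1.379]
wrist_force: [1.6, -0.5, -1.2]
grip_width: 0.134
```

Run:
```python
from h import *
st(); c,s=snap('scene','s17'); crop(s,290,140,390,240,6,'s17c')
```

```text
t 22.9 tcp [548.4  25.4 113.2] rpy [3.1408e+00 4.0000e-04 1.3795e+00] F [ 1.6 -0.5 -1.2] M [-0.27 -0.37  0.  ] g 11.8 q [-0.64  0.47  0.66  1.93 -0.37  0.87  0.03]
```

View pics/s17c.png

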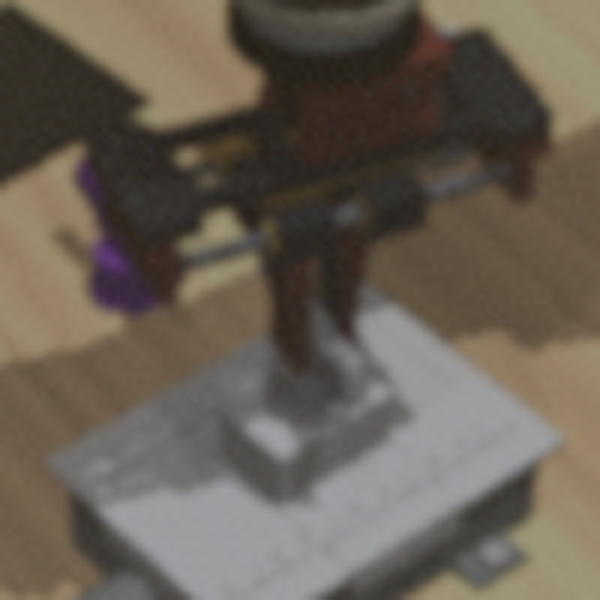

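Call:
{"fn": "carry_out", "kwargs": {
  "rows": [
    {"rx": 0, "ry": 0, "rz": 8, "tx": 0, "ty": 0.1, "tz": 0.5, "hand": 0},
    {"rx": 0, "ry": 0, "rz": 8, "tx": 0, "ty": 0.1, "tz": 0.5, "hand": 0},
    {"rx": 0, "ry": 0, "rz": 0, "tx": 0, "ty": 0, "tz": 0, "hand": 0}
  ]
}}

```text
time_s: 23.25
tool_pos: [548.8, 25.0, 112.3]
tool_rot: [3.14, 0.0, 1.1]
wrist_force: [2.6, -1.5, -1.9]
grip_width: 0.133
```

Run:
```python
from h import *
st()
```

```text
t 23.25 tcp [548.8  25.  112.3] rpy [3.1404e+00 1.0000e-04 1.1004e+00] F [ 2.6 -1.5 -1.9] M [-0.32 -0.67  0.06] g 11.7 q [-0.69  0.49  0.74  1.93 -0.42  0.88 -0.2 ]
```

Call:
{"fn": "carry_out", "kwargs": {
  "rows": [
    {"rx": 0, "ry": 0, "rz": 6, "tx": 0, "ty": 0.1, "tz": 0.4, "hand": 0},
    {"rx": 0, "ry": 0, "rz": 6, "tx": 0, "ty": 0.1, "tz": 0.4, "hand": 0},
    {"rx": 0, "ry": 0, "rz": 0, "tx": 0, "ty": 0, "tz": 0, "hand": 0}
  ]
}}

```text
time_s: 23.55
tool_pos: [549.1, 24.9, 111.6]
tool_rot: [3.14, -0.0, 0.893]
wrist_force: [3.9, -0.6, -1.9]
grip_width: 0.133
```

Run:
```python
from h import *
st()
```

```text
t 23.55 tcp [549.1  24.9 111.6] rpy [ 3.1401e+00 -4.0000e-04  8.9260e-01] F [ 3.9 -0.6 -1.9] M [-0.41 -0.96  0.03] g 11.7 q [-0.72  0.51  0.79  1.94 -0.46  0.89 -0.37]
```

Call:
{"fn": "carry_out", "kwargs": {
  "rows": [
    {"rx": 0, "ry": 0, "rz": 6, "tx": 0.6, "ty": 0.8, "tz": 0.4, "hand": 0},
    {"rx": 0, "ry": 0, "rz": 6, "tx": 0, "ty": 0, "tz": 0.3, "hand": 0},
    {"rx": 0, "ry": 0, "rz": 0, "tx": 0, "ty": 0, "tz": 0, "hand": 0}
  ]
}}

```text
time_s: 23.85
tool_pos: [549.7, 24.8, 111.1]
tool_rot: [3.141, -0.0, 0.682]
wrist_force: [1.8, 0.2, 5.1]
grip_width: 0.137
```

Run:
```python
from h import *
st()
```

```text
t 23.85 tcp [549.7  24.8 111.1] rpy [ 3.141e+00 -3.000e-04  6.825e-01] F [1.8 0.2 5.1] M [-0.44 -0.28 -0.1 ] g 12.0 q [-0.75  0.53  0.85  1.94 -0.5   0.9  -0.54]
```

Call:
{"fn": "carry_out", "kwargs": {
  "rows": [
    {"rx": 0, "ry": 0, "rz": 5, "tx": 0.2, "ty": 0.2, "tz": 0, "hand": 0},
    {"rx": 0, "ry": 0, "rz": 5, "tx": 0, "ty": 0, "tz": 0.1, "hand": 0},
    {"rx": 0, "ry": 0, "rz": 0, "tx": 0, "ty": 0, "tz": 0, "hand": 0}
  ],
  "grip_force": 45
}}

```text
time_s: 24.15
tool_pos: [550.3, 24.3, 111.1]
tool_rot: [3.14, -0.001, 0.508]
wrist_force: [3.0, -3.4, 4.8]
grip_width: 0.135
```

Run:
```python
from h import *
st()
```

```text
t 24.15 tcp [550.3  24.3 111.1] rpy [ 3.1401e+00 -5.0000e-04  5.0840e-01] F [ 3.  -3.4  4.8] M [-0.81 -0.44  0.13] g 11.8 q [-0.78  0.55  0.89  1.94 -0.54  0.91 -0.68]
```

Call:
{"fn": "carry_out", "kwargs": {
  "rows": [
    {"rx": 0, "ry": 0, "rz": 5, "tx": 0.1, "ty": 0.8, "tz": 0.1, "hand": 0},
    {"rx": 0, "ry": 0, "rz": 5, "tx": 0, "ty": 0.1, "tz": 0.1, "hand": 0},
    {"rx": 0, "ry": 0, "rz": 0, "tx": 0, "ty": 0, "tz": 0, "hand": 0}
  ]
}}

```text
time_s: 24.45
tool_pos: [550.6, 24.0, 111.0]
tool_rot: [3.141, -0.0, 0.335]
wrist_force: [1.2, -3.8, 9.1]
grip_width: 0.137
```

Run:
```python
from h import *
st()
```

```text
t 24.45 tcp [550.6  24.  111. ] rpy [ 3.1408e+00 -3.0000e-04  3.3540e-01] F [ 1.2 -3.8  9.1] M [-0.74 -0.03  1.07] g 12.1 q [-0.81  0.57  0.94  1.94 -0.57  0.93 -0.82]
```

Call:
{"fn": "carry_out", "kwargs": {
  "rows": [
    {"rx": 0, "ry": 0, "rz": 0, "tx": 0, "ty": 0, "tz": 0, "hand": 0},
    {"rx": 0, "ry": 0, "rz": 0, "tx": 0, "ty": 0, "tz": 0, "hand": 0}
  ]
}}

```text
time_s: 24.65
tool_pos: [550.6, 24.0, 111.0]
tool_rot: [3.141, -0.0, 0.338]
wrist_force: [1.6, -3.1, 7.7]
grip_width: 0.139
```

Run:
```python
from h import *
st(); c,im=snap('wrist','w18'); cv2.imwrite('pics/w18.png',im); st()
```

```text
t 24.65 tcp [550.6  24.  111. ] rpy [ 3.1408e+00 -5.0000e-04  3.3830e-01] F [ 1.6 -3.1  7.7] M [-0.66 -0.15  1.04] g 12.2 q [-0.81  0.57  0.94  1.94 -0.57  0.93 -0.82]
t 24.7 tcp [550.6  24.  111. ] rpy [ 3.1409e+00 -5.0000e-04  3.3830e-01] F [ 0.9 -3.4  8.2] M [-0.78 -0.15  1.07] g 12.4 q [-0.81  0.57  0.94  1.94 -0.57  0.93 -0.82]
```

View pics/w18.png

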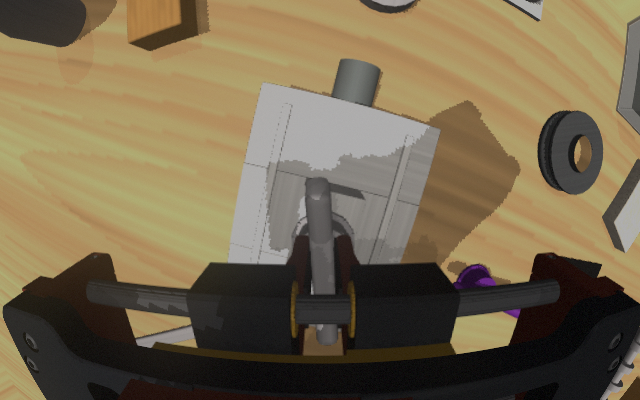

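Call:
{"fn": "carry_out", "kwargs": {
  "rows": [
    {"rx": 0, "ry": 0, "rz": 0, "tx": 0, "ty": 0, "tz": 0, "hand": 40},
    {"rx": 0, "ry": 0, "rz": 0, "tx": 0, "ty": 0, "tz": 0, "hand": 40},
    {"rx": 0, "ry": 0, "rz": 0, "tx": 0, "ty": 0, "tz": 0, "hand": 40},
    {"rx": 0, "ry": 0, "rz": 0, "tx": 0, "ty": 0, "tz": 0, "hand": 40}
  ]
}}

```text
time_s: 25.1
tool_pos: [549.1, 27.0, 110.3]
tool_rot: [-3.137, 0.001, 0.334]
wrist_force: [-2.6, 7.1, 8.8]
grip_width: 0.397
```

Run:
```python
from h import *
st(); c,im=snap('wrist','w19'); crop(im,220,60,450,360,2.5,'w19c')
```

```text
t 25.1 tcp [549.1  27.  110.3] rpy [-3.1367e+00  1.2000e-03  3.3430e-01] F [-2.6  7.1  8.8] M [ 1.25  0.75 -0.05] g 34.9 q [-0.81  0.57  0.94  1.94 -0.58  0.93 -0.82]
```

View pics/w19c.png

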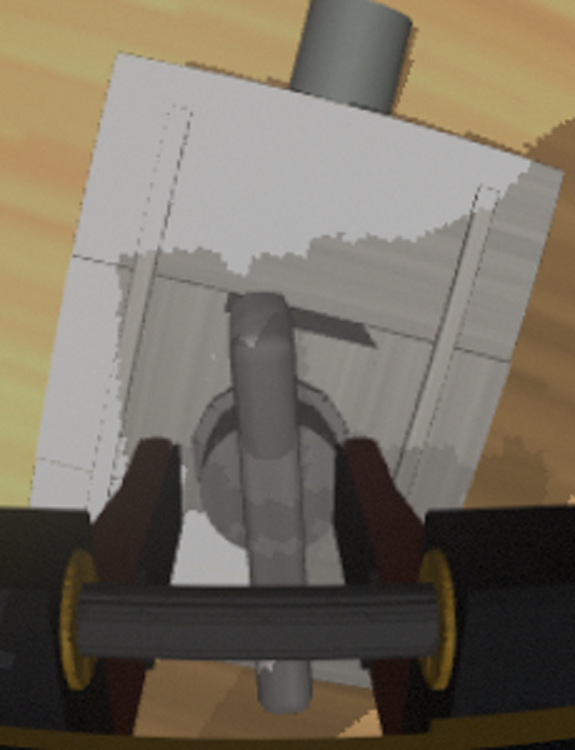

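Call:
{"fn": "carry_out", "kwargs": {
  "rows": [
    {"rx": 0, "ry": 0, "rz": 0, "tx": 0, "ty": 0, "tz": -5, "hand": 45},
    {"rx": 0, "ry": 0, "rz": 0, "tx": 0, "ty": 0, "tz": 0, "hand": 50},
    {"rx": 0, "ry": 0, "rz": 0, "tx": 0, "ty": 0, "tz": 0, "hand": 50}
  ]
}}

```text
time_s: 25.45
tool_pos: [549.8, 24.3, 115.2]
tool_rot: [-3.141, 0.001, 0.329]
wrist_force: [-0.0, 0.8, -0.2]
grip_width: 0.5
```

Run:
```python
from h import *
st(); c,im=snap('wrist','w20'); crop(im,220,60,450,360,2.5,'w20c')
```

```text
t 25.45 tcp [549.8  24.3 115.2] rpy [-3.1413e+00  5.0000e-04  3.2940e-01] F [-0.   0.8 -0.2] M [-0.    0.12  0.  ] g 44.0 q [-0.81  0.56  0.94  1.93 -0.57  0.94 -0.83]
```

View pics/w20c.png

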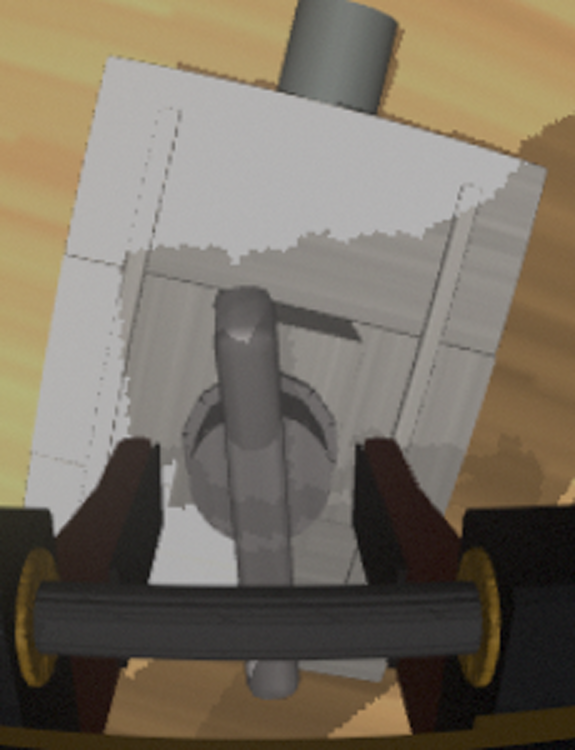

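Run:
```python
from ov2 import *
plan(548.8,24.4,113,.40)
ovn('pics/w20_raw.png',[549.8,24.3,115.2],[-3.1413,.0005,.3294],548.5,24.4,84,.40,(220,60,450,360),2.5,'pics/o20.png')
```

```text
rz total -4.07 shift in present axes [-0.9 -0.5  2.2] in final axes [-0.9 -0.5  2.2]
```

View pics/o20.png

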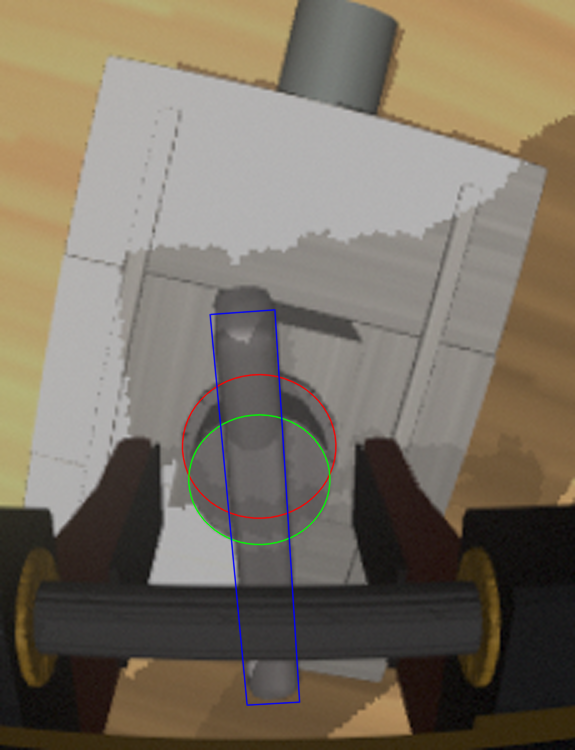

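Call:
{"fn": "carry_out", "kwargs": {
  "rows": [
    {"rx": 0, "ry": 0, "rz": -4, "tx": -0.9, "ty": -0.5, "tz": 1.5, "hand": 50},
    {"rx": 0, "ry": 0, "rz": 0, "tx": 0, "ty": 0, "tz": 0, "hand": 0},
    {"rx": 0, "ry": 0, "rz": 0, "tx": 0, "ty": 0, "tz": 0, "hand": 0},
    {"rx": 0, "ry": 0, "rz": 0, "tx": 0, "ty": 0, "tz": 0, "hand": 0},
    {"rx": 0, "ry": 0, "rz": 0, "tx": 0, "ty": 0, "tz": 0, "hand": 0}
  ],
  "grip_force": 30
}}

```text
time_s: 26.0
tool_pos: [549.2, 24.5, 113.9]
tool_rot: [3.142, 0.0, 0.397]
wrist_force: [0.3, 0.8, 0.6]
grip_width: 0.176
```

Run:
```python
from h import *
st()
```

```text
t 26.0 tcp [549.2  24.5 113.9] rpy [3.1415e+00 1.0000e-04 3.9710e-01] F [0.3 0.8 0.6] M [-0.03  0.08  0.05] g 15.5 q [-0.8   0.56  0.93  1.94 -0.56  0.93 -0.77]
```

Call:
{"fn": "carry_out", "kwargs": {
  "rows": [
    {"rx": 0, "ry": 0, "rz": 4, "tx": 0, "ty": 0, "tz": 0, "hand": 0},
    {"rx": 0, "ry": 0, "rz": 0, "tx": 0, "ty": 0, "tz": 0, "hand": 0}
  ]
}}

```text
time_s: 26.2
tool_pos: [549.7, 23.6, 114.0]
tool_rot: [3.139, -0.0, 0.327]
wrist_force: [2.2, -2.3, -0.8]
grip_width: 0.14
```

Run:
```python
from h import *
st()
```

```text
t 26.2 tcp [549.7  23.6 114. ] rpy [ 3.1395e+00 -3.0000e-04  3.2730e-01] F [ 2.2 -2.3 -0.8] M [-0.81 -0.31  0.77] g 12.3 q [-0.81  0.57  0.95  1.94 -0.57  0.93 -0.83]
```

Call:
{"fn": "carry_out", "kwargs": {
  "rows": [
    {"rx": 0, "ry": 0, "rz": 0, "tx": 0, "ty": 0, "tz": 0, "hand": 55},
    {"rx": 0, "ry": 0, "rz": 0, "tx": 0, "ty": 0, "tz": 0, "hand": 55},
    {"rx": 0, "ry": 0, "rz": 0, "tx": 0, "ty": 0, "tz": 0, "hand": 55},
    {"rx": 0, "ry": 0, "rz": 0, "tx": 0, "ty": 0, "tz": 0, "hand": 55},
    {"rx": 0, "ry": 0, "rz": 0, "tx": 0, "ty": 0, "tz": -20, "hand": 55},
    {"rx": 0, "ry": 0, "rz": 0, "tx": 0, "ty": 0, "tz": -40, "hand": 55},
    {"rx": 0, "ry": 0, "rz": 0, "tx": 0, "ty": 0, "tz": -40, "hand": 55},
    {"rx": 0, "ry": 0, "rz": 0, "tx": 0, "ty": 0, "tz": 0, "hand": 55},
    {"rx": 0, "ry": 0, "rz": 0, "tx": 0, "ty": 0, "tz": 0, "hand": 55}
  ]
}}

```text
time_s: 27.1
tool_pos: [549.4, 25.0, 214.3]
tool_rot: [-3.141, -0.002, 0.329]
wrist_force: [-0.6, 1.3, -1.2]
grip_width: 0.545
```

Run:
```python
from ov2 import *
st(); s0=bot.state(); c,im=snap('wrist','w21'); c,s=snap('scene','s21'); c,t=snap('top','t21')
crop(s,200,80,480,290,2.8,'s21c')
ovn('pics/w21_raw.png',s0['tool_pos'],s0['tool_rot'],548.5,24.4,84,.38,(200,40,450,300),2.3,'pics/o21.png')
```

```text
t 27.1 tcp [549.4  25.  214.3] rpy [-3.1408e+00 -1.7000e-03  3.2870e-01] F [-0.6  1.3 -1.2] M [-0.01  0.18  0.04] g 47.9 q [-0.92  0.45  1.06  1.84 -0.44  1.11 -0.94]
```

View pics/o21.png

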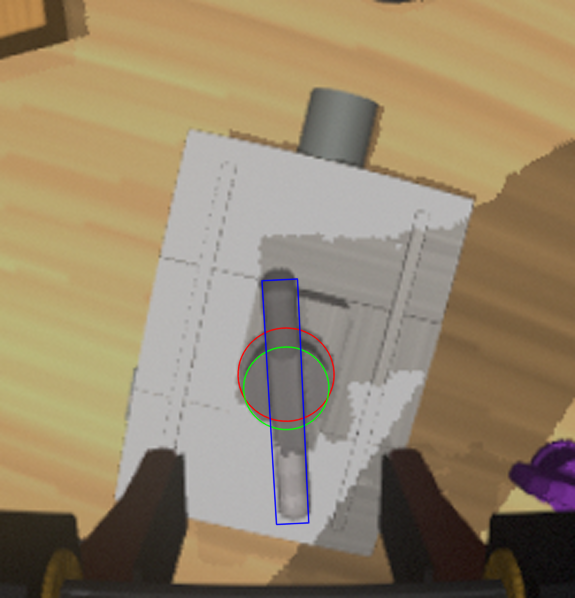

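View pics/s21c.png

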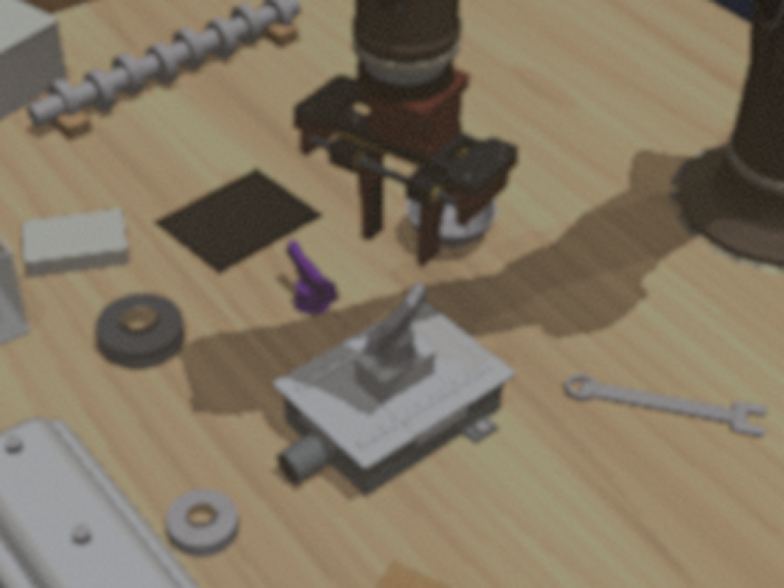

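Run:
```python
from plant import order
print(order.job_done())
```

```text
the job is handed in; nothing more can be done
None
```

I finished the job and handed it in at about 27 s of robot time, with the robot touching nothing. No verdict is reported.

**What I did:**
- **Nut to mat:** I lifted the wing nut off the stud and stood it upright on the mat.
- **Cover:** I lowered it over the stud, boss up and aligned with the housing. It touched at the height expected for seated (TCP 57.2 mm).
- **Nut back on:** I set it on the stud and turned it clockwise about 2.7 rad in one hold. It met the cover late in the turn, and the torque then rose to about 1 Nm. A fresh hold turned 0.07 rad further met about 0.8 Nm, so it is snug. I then let go and backed off 100 mm.

**Last checks:** The wrist picture overlay puts the nut's underside at about 84 mm, the snug height, and the cover looks flat on the rim. The purple look-alike, the pulley, the bearing and the flat carton looked unmoved in the last scene picture. That crop did not show the spray can or most of the brown carton, and I did not look at the last top view.

**What did not go cleanly:**
- At the first release a finger touched the nut's hub with about 9 N, well under the 40 N limit.
- The blade sat about 0.07 rad askew in the jaws after the final turn; this did not affect the snug check.
- Wrist camera readings differed by about 1 mm from the arm's own readings, within the stated calibration.

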